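# Load a finned module on the rotary test stand and index it to the test position

## Robot

A 6-joint arm with a two-finger parallel gripper is mounted at the origin on the work surface. World frame = base frame: x ahead of the robot, y to its left, z up, the work surface at z = 0. Lengths are in m, angles in rad, forces in N, time in s.
With the tool pointing down it reaches from about 0.3 to 0.875 m from the base axis. Payload 4.2 kg.
Tool frame: the origin (TCP) lies on the centre line of the jaws, within the pads' length; the fingertips stand 19 mm ahead of it and the grasp point (between the pads) is the TCP; z points along the fingers, x is the direction in which the jaws open and shut, and the axes are right-handed (so a half turn about z gives the same grasp; the last joint's range is limited). The gripper opens to 85 mm and grips with 20 to 120 N. Pads are 22 mm wide; open, the fingers measure 114 mm over their backs; the gripper's body (76 mm by 85 mm) begins 54 mm behind the grasp point. The pads swing forward as they close: fully open they stand 13 mm farther back than shut.
Start: joints at [-1.126, 0.32, 1.565, -0, 1.257, -0.02], TCP at [0.258, -0.514, 0.25] pointing down, gripper open.
Joint ranges: [-3.11, 3.11], [-0.84, 2.01], [0.21, 2.61], [-1.34, 4.49], [0.05, 2.63], [-2.56, 2.56]. Speed limits (rad/s): [2.57, 2.57, 3.14, 3.14, 3.14, 3.14].

## Interface

Orientations are given as a unit quaternion [w, x, y, z].
In Python, from cell import arm gives the robot as it stands.
- The arm moves only by the tool arm_command, never from a script. Its argument "series" is one flat list of numbers, 5 for each row, row after row: the finger opening in mm, from 0 to 85.4, then the shift along the tool's x, y, z in mm, then the turn about the tool's z in degrees. A call has 1 to 5 rows; each row is the pose to reach, as a shift and turn from the pose commanded when the call began, along the tool's axes at that moment; what a row does not reach only later rows make up. A row lasts 1/8 s, in which the tool goes at most 62.5 mm and 10.7 degrees, less where a joint would pass 70% of its speed; a pose out of reach is approached as far as the arm can. A call with a gripper value outside its range is refused whole. The fingers move at their own pace and stop on an object; the grip force is fixed at half the most. Time passes only in rows, so rows that repeat a pose let the fingers close. It gives the time, the measured TCP pose, the force and the opening at its end, in the units of the state.
- arm.get_state(): the state, without advancing time (a new reading comes with each control period).
- arm.capture(name): name is "side" or "top" or "wrist"; returns a dict with "frame" (480x640x3 uint8, blue, green, red), "intrinsics" (3x3 intrinsics, pixels), "eye" and "rotation" of the camera in the world; the wrist camera has in their place "mount" (4x4, takes a point from camera to tool coordinates, whose origin is the TCP and whose axes are the tool frame's). Camera axes: x right, y down, z forward; pixel columns grow to the right and rows downward; lengths in m; the calibration is good to about 2 mm. A picture is of the moment at which its call begins: read the wrist's pose just before it. There is no depth.
- arm.close_job(): hands the job in, once; it reports no verdict.
The state is a dict: "time": time; "joint_positions": joint angles; "joint_vel": joint speeds; "effort": joint torques, N m; "position": TCP position; "tcp_rot": TCP orientation; "contact_force": force on the tool from outside, world axes, zero at the start; "moment": the same for the moment, N m; "gripper_width": finger opening in m.
Only numpy, scipy, OpenCV 4.12 (cv2) and the standard library are available. Lean on these libraries where they do the work, as an engineer would, in place of code of your own. Each camera call takes 0.05 s, during which the arm holds its last target.

## Task

Lift the finned module out of the rack, stand it upright on the bare rubber mat or bench and let go, then take it again by its long sides and lower it gently, without dropping it, into the nest on the rotary test stand. Then pull up the stand's spring ring, turn the table one notch counter-clockwise as seen from above, and let the ring drop fully home so that the table is locked there. Leave everything else where it is.

Things in the scene. Friction and masses are not known exactly. Their poses are not given: they have to be found in the camera images.
- finned_c (a point): Centre (half-way up) of the finned module: aluminium block 36 (its x) x 62 (its y) x 50 mm tall (z), 0.15 to 0.31 kg, upper half six upright fins along y; long sides flat from bottom to top. Starts upright in one of the rack's three bays, its long sides between dividers and neighbours, so grip it there across its ends (62 mm, along its y). Either way round will do in the nest.
- plain_c (a point): Centre of another module in the rack, same size and metal, with a flat plain top with four screws. Stays in the rack.
- socketed_c (a point): Centre of another module in the rack, same size and metal, with three round brass sockets on its top. Stays in the rack.
- rack: Fixed rack, origin under its centre. Three bays 44 mm apart along its x, floors 12 mm above the bench; between and outside them aluminium divider plates along its y, 50 mm long, 4 mm thick, up to 52 mm above the bench. Bay ends (+y, -y) are open: the modules' ends stand 6 mm past the dividers. Foot 138 (x) x 70 (y) x 12 mm.
- mat_mid (a point): Centre of the top of a fixed bare rubber mat, 120 mm (its x) by 110 mm (y), 2 mm thick, between the rack and the stand: the place to stand the module while changing grip. Nothing else lies on it.
- nest (a point): Centre of the nest's floor, 44 mm above the bench; turns with the table. x points to the table's axis (45 mm off) and on to the ring; y is the nest's length. The module stands here, its length along y, 2 mm clearance all round, centre 25 mm up. Black end cheeks (y = +-35 mm, flared tops) rise 57 mm over its ends: hold its long sides, where lips (x = +-21 mm, 3 mm thick) are only 6 mm high.
- axis_top (a point): Point on the turntable's vertical turning axis, 44 mm above the bench (level of the table's top, a round aluminium plate 164 mm across). Same axes as the nest.
- stand: Fixed grey round base of the rotary test stand, 264 mm across, 25 mm high, origin under its centre on the turning axis. On it a steel index plate, top 38 mm above the bench, with six notches 60 degrees apart. A black contact block with brass studs, 46 mm high, on its rim shows where the nest points after one notch.
- turntable (a joint): Angle of the turntable (rad), growing counter-clockwise seen from above; 0 = the notch in which it starts (loading), 1.047 = the next one counter-clockwise (test position), 2.094 = the one after (too far). Turns freely (0.05 N m friction) while the ring is pulled, else locked with about 0.015 rad of play each way.
- plunger (a joint): Height (m) by which the spring ring and its pin are pulled up: 0 = fully home in a notch, 0.015 = upper stop. The pin leaves the notch at about 0.009. A spring pushes it down, 4 N at 0 and 9.5 N at the top. Let go between notches, the pin rests on the index plate at about 0.009 and drops in when turned over a notch.
- ring_c (a point): Centre of the steel pull ring, 110 mm from the turning axis, 92 mm above the bench when home; moves up with the plunger, round with the table. It stands upright, 33 mm across, of 9 mm bar; its plane holds the vertical and the line to the axis, so pinch its 9 mm thickness along this point's y (tangential); x points outward. Below it a round housing, 24 mm across, top 72 mm above the bench.
- meter_c (a point): Centre of a grey hand-held meter, 170 x 80 x 42 mm, lying on the bench; bystander.
- board_c (a point): Centre of a loose circuit board, 100 x 70 mm, flat on the bench; bystander.
- driver_c (a point): Middle of a black-handled screwdriver, 180 mm long, lying on the bench; bystander.
- adaptor_c (a point): Centre of a small brass adaptor, 18 mm across, 32 mm tall, standing; bystander.
- spool_c (a point): Centre of a grey spool, 56 mm across, 46 mm tall, standing; bystander.
- tray_c (a point): Centre of an aluminium two-part tray, 100 x 140 x 30 mm; bystander.
Mind the look-alikes: they are no part of the job. What is shaped like the part that bears finned_c but purple is not meant.

How it is judged:
By the outcome, as a careful person would: the job done as asked, in the order asked, and still so for the second after the job is handed in, with the robot touching nothing.
It also fails if it takes over 72 s, if anything falls off the work surface, if the arm or the gripper's body presses on something with over 40 N, if the wrist force passes 120 N, or if a joint passes its speed limit or range.

## Working session

There is one attempt and no reset: what is moved stays moved. The work goes in short steps, Python scripts to look and compute and a tool call to move; the robot and the scene stay as the last step left them, time stands still between calls to the robot, and variables do not carry over. Pictures are saved under pics/ and viewed, and the job is handed in when it is done.

Besides the shell and the picture viewer there is one more tool, called after "Emit:" in YAML: its name, and indented under it one key for each argument. arm_command: Moves the arm, as the interface text tells. Its arguments: {"type":"object","properties":{"series":{"type":"array","items":{"type":"number"}}},"required":["series"]}

```bash
ls; mkdir -p pics
python3 - <<'E'
from cell import arm
import cv2,numpy as np
np.set_printoptions(precision=4,suppress=True)
s=arm.get_state();print(s)
for n in ["side","top","wrist"]:
    c=arm.capture(n);cv2.imwrite(f"pics/{n}0.png",c["frame"]);print(n,{k:v for k,v in c.items() if k!="frame"})
E
```

```text
pics
{'time': 0.0, 'joint_positions': array([-1.126 ,  0.3203,  1.5657, -0.    ,  1.2574, -0.02  ]), 'joint_vel': array([ 0.    , -0.0005, -0.0014,  0.0014,  0.0006,  0.0007]), 'effort': array([  0.0021, -41.5529, -23.416 ,   0.    ,   0.008 ,   0.    ]), 'position': array([ 0.2576, -0.5136,  0.2495]), 'tcp_rot': array([-0.0005,  0.851 , -0.5252, -0.0008]), 'contact_force': array([-0.0414,  0.0772,  0.1239]), 'moment': array([-0.0341,  0.0163,  0.0094]), 'gripper_width': 0.08544302922326436}
side {'intrinsics': array([[458.3763,   0.    , 315.9855],
       [  0.    , 458.3763, 235.9009],
       [  0.    ,   0.    ,   1.    ]]), 'eye': array([0.1739, 0.5313, 0.9367]), 'rotation': array([ 0.0993, -0.2678,  0.9047, -0.3161])}
top {'intrinsics': array([[526.1966,   0.    , 312.9552],
       [  0.    , 526.1966, 239.7021],
       [  0.    ,   0.    ,   1.    ]]), 'eye': array([ 0.4112, -0.0315,  1.5573]), 'rotation': array([-0.0407,  0.7103, -0.7016,  0.0391])}
wrist {'intrinsics': array([[372.2507,   0.    , 325.851 ],
       [  0.    , 372.2507, 235.0986],
       [  0.    ,   0.    ,   1.    ]]), 'mount': array([[ 1.    , -0.0005, -0.0001, -0.0011],
       [ 0.0005,  0.9492,  0.3148, -0.0798],
       [-0.0001, -0.3148,  0.9492, -0.1229],
       [ 0.    ,  0.    ,  0.    ,  1.    ]])}
```

View pics/side0.png

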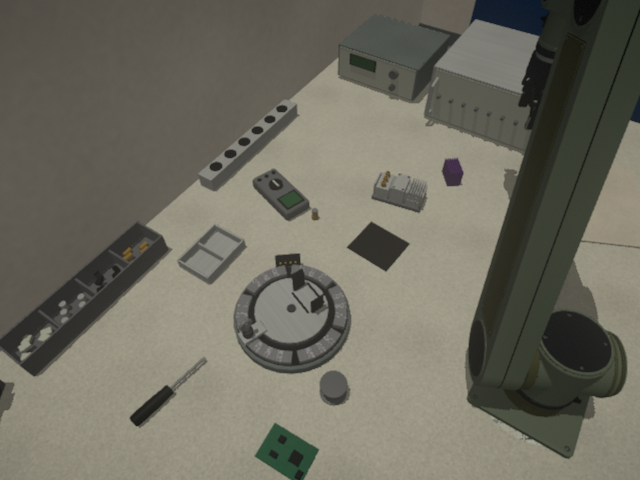

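View pics/top0.png

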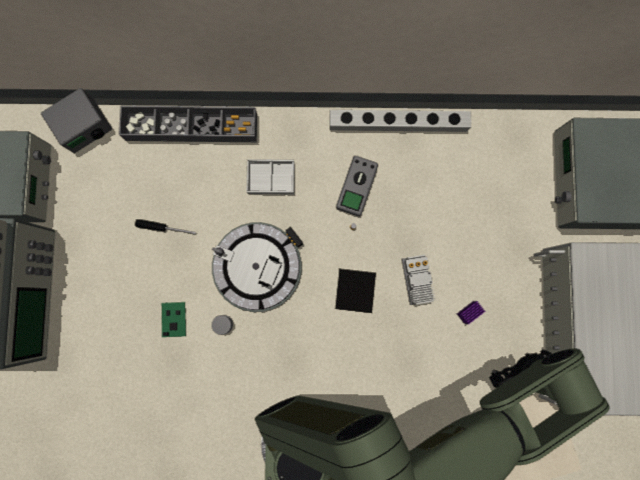

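View pics/wrist0.png

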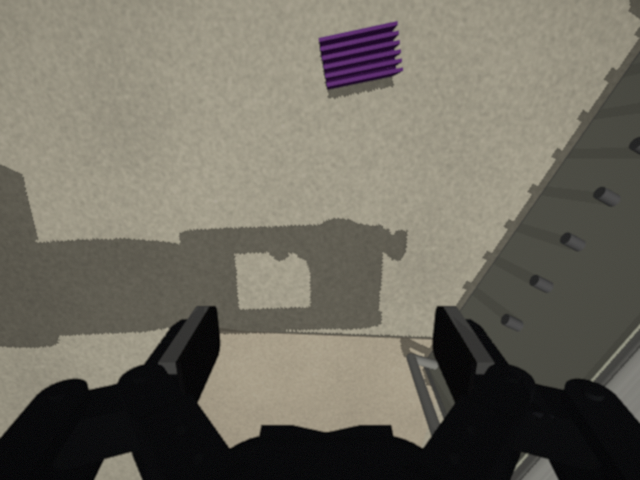

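The side and top views show the rack at top-view (419,280), the mat at (356,290), the stand at (256,266) and the purple look-alike at (471,313). Next I'll enlarge the rack and stand and write helpers.

```bash
cat > h.py <<'E'
import numpy as np, cv2
from scipy.spatial.transform import Rotation as R
np.set_printoptions(precision=4,suppress=True)
def q2R(q): return R.from_quat([q[1],q[2],q[3],q[0]]).as_matrix()
def cam(c,s=None):
    if "mount" in c:
        T=np.eye(4);T[:3,:3]=q2R(s["tcp_rot"]);T[:3,3]=s["position"];M=T@c["mount"];return c["intrinsics"],M[:3,3],M[:3,:3]
    return c["intrinsics"],np.array(c["eye"]),q2R(c["rotation"])
def ray(K,e,Rm,u,v,z):
    d=Rm@np.linalg.inv(K)@np.array([u,v,1.]);return e+d*(z-e[2])/d[2]
def proj(K,e,Rm,P):
    p=K@(Rm.T@(np.asarray(P)-e));return p[:2]/p[2]
E
python3 - <<'E'
from h import *
t=cv2.imread("pics/top0.png");s=cv2.imread("pics/side0.png")
def crop(im,x,y,w,h,f): return cv2.resize(im[y:y+h,x:x+w],None,fx=f,fy=f,interpolation=cv2.INTER_CUBIC)
cv2.imwrite("pics/c1.png",crop(t,330,245,110,75,7))
cv2.imwrite("pics/c2.png",crop(t,205,215,105,100,6))
cv2.imwrite("pics/c3.png",crop(s,340,150,140,125,5))
cv2.imwrite("pics/c4.png",crop(s,225,245,135,125,5))
E
```

```text
(no output)
```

View pics/c1.png

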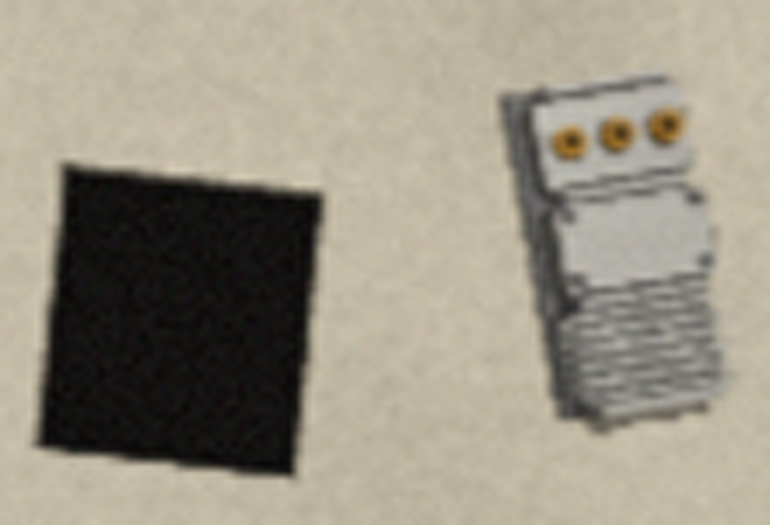

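View pics/c2.png

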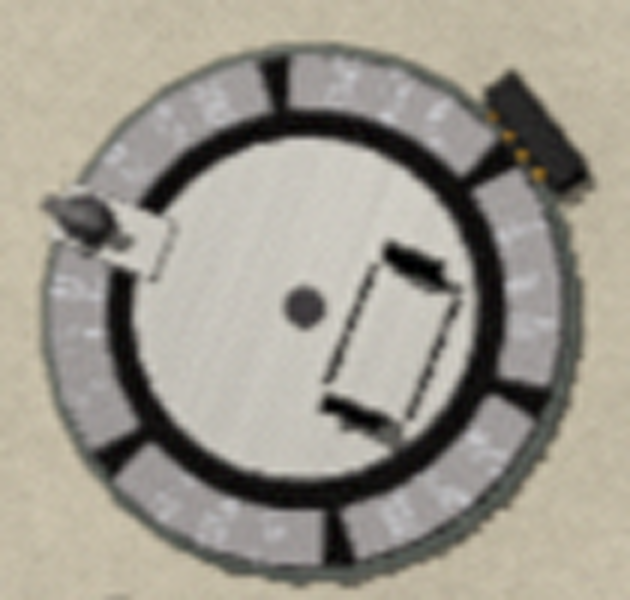

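View pics/c3.png

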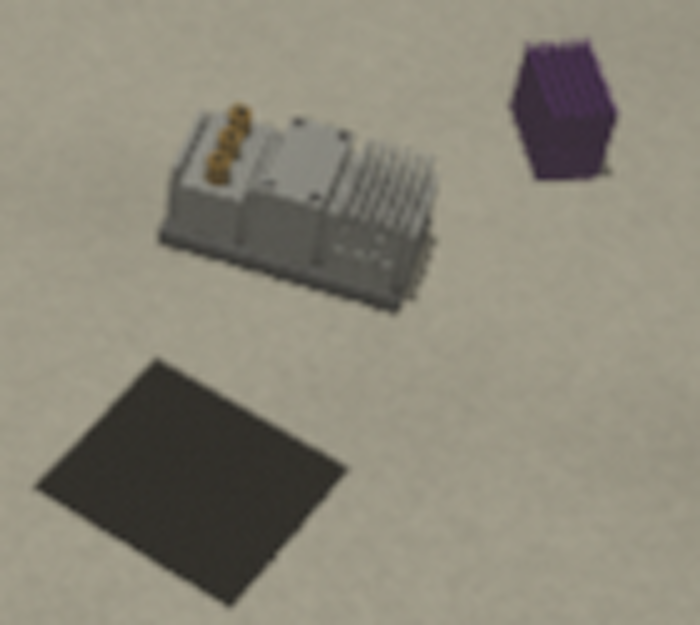

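View pics/c4.png

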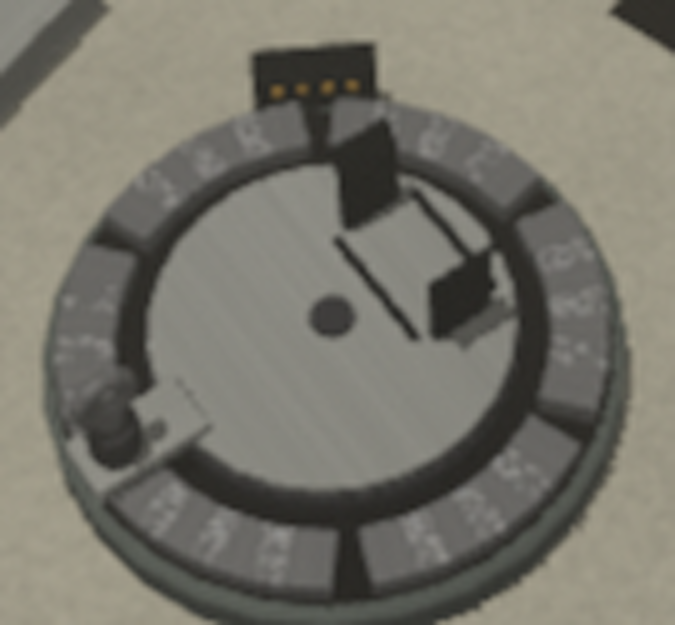

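Candidates: the grey finned module in the rack's end bay, top-view (421,294), and the purple finned block standing on the bench at (471,313). The grey one in the rack, with a bare fin top and no screws or sockets, is the one meant, and the crop confirms it. Now for coarse poses.

Run:
```python
from h import *
from cell import arm
c=arm.capture("top");C=cam(c)
c1=lambda p:(330+(p[0]+.5)/7-.5,245+(p[1]+.5)/7-.5)
c2=lambda p:(205+(p[0]+.5)/6-.5,215+(p[1]+.5)/6-.5)
def r1(p,z):return ray(*C,*c1(p),z)
print("mat",[r1(p,.002)[:2] for p in [(65,165),(322,195),(293,473),(38,445)]])
for n,p in dict(sTL=(532,97),sTR=(668,77),sBR=(690,170),sBL=(550,197),pTL=(555,215),pTR=(700,190),pBR=(712,265),pBL=(580,293),fTL=(562,318),fTR=(715,280),fBR=(722,380),fBL=(592,408)).items(): print(n,r1(p,.062)[:2])
def r2(p,z):return ray(*C,*c2(p),z)
print("axis",r2((305,306),.044),"nest corners",[r2(p,.05)[:2] for p in [(375,265),(460,292),(405,415),(326,385)]],"block",r2((515,150),.046))
print("ring",r2((85,215),.092))
```

```text
mat [array([ 0.504 , -0.1045]), array([ 0.4927, -0.213 ]), array([ 0.3763, -0.2007]), array([ 0.3866, -0.094 ])]
sTL [ 0.5305 -0.2914]
sTR [ 0.5393 -0.3468]
sBR [ 0.5016 -0.3553]
sBL [ 0.4899 -0.2984]
pTL [ 0.4826 -0.3004]
pTR [ 0.4935 -0.3593]
pBR [ 0.4632 -0.3637]
pBL [ 0.4513 -0.3102]
fTL [ 0.4411 -0.3029]
fTR [ 0.4572 -0.3649]
fBR [ 0.417  -0.3672]
fBL [ 0.4051 -0.3147]
axis [0.5059 0.1377 0.044 ] nest corners [array([0.5256, 0.104 ]), array([0.5132, 0.0631]), array([0.4542, 0.0881]), array([0.468 , 0.1261])] block [0.5823 0.0382 0.046 ]
ring [0.5441 0.2359 0.092 ]
```

```bash
cat >> h.py <<'E'
def go(s,P,yaw_deg):
    """tool-frame shift mm and turn deg from pose s to TCP P with tool x at yaw (mod 180), tool down"""
    Rm=q2R(s["tcp_rot"]);d=Rm.T@(np.asarray(P)-s["position"])*1000
    y=np.degrees(np.arctan2(Rm[1,0],Rm[0,0]));t=-(yaw_deg-y);t=(t+90)%180-90
    print("TCP",s["position"],"yaw",round(y,2),"tilt",np.degrees(np.arccos(-Rm[2,2])).round(2),"shift",d.round(1),"turn",round(t,2),"j6",round(s["joint_positions"][5],2),"t",round(s["time"],2),"w",round(s["gripper_width"]*1000,1));return d,t
E
python3 - <<'E'
from h import *
from cell import arm
s=arm.get_state();go(s,[.435,-.338,.26],-79.5)
E
```

```text
TCP [ 0.2576 -0.5138  0.2498] yaw -63.37 tilt 0.06 shift [ -77.7 -237.3  -10.1] turn 16.13 j6 -0.02 t 0.2 w 85.2
```

Emit:
arm_command:
  series: [85,-16,-48,-10,8,85,-32,-95,-10,16,85,-48,-143,-10,16,85,-63,-190,-10,16,85,-78,-237,-10,16]

```text
time: 0.82
position: [0.4356, -0.3368, 0.2602]
tcp_rot: [0.0, 0.77, -0.639, -0.0]
contact_force: [-0.2, -0.8, -0.7]
gripper_width: 0.0849
```

Run:
```python
from h import *
from cell import arm
s=arm.get_state();go(s,[.435,-.338,.26],-79.5);print(s["contact_force"],s["moment"])
s=arm.get_state();c=arm.capture("wrist");cv2.imwrite("pics/w1.png",c["frame"])
np.savez("w1.npz",pos=s["position"],rot=s["tcp_rot"])
```

```text
TCP [ 0.4356 -0.3368  0.2602] yaw -79.37 tilt 0.0 shift [1.1 0.8 0.2] turn 0.13 j6 0.71 t 0.82 w 84.9
[-0.1815 -0.754  -0.7271] [-0.0513 -0.0179  0.0076]
```

View pics/w1.png

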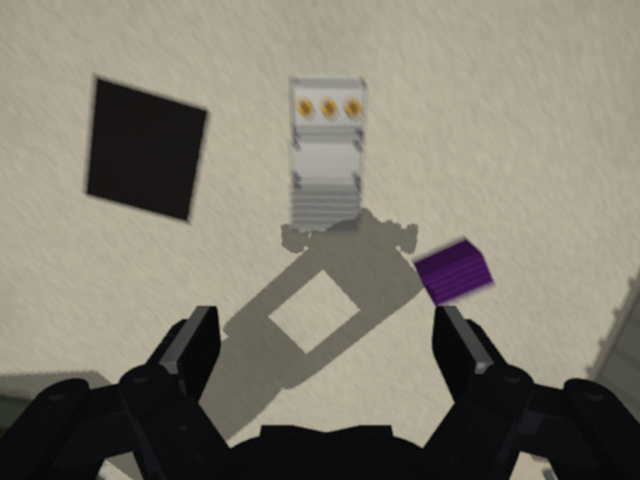

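The wrist view shows the rack upright: sockets (329,107), plain (328,160), fins (327,207); purple block at (453,270), mat at (146,147).

Run:
```python
from h import *
im=cv2.imread("pics/w1.png")
cv2.imwrite("pics/w1c.png",cv2.resize(im[65:245,265:395],None,fx=4.4,fy=3.3,interpolation=cv2.INTER_CUBIC)[:600])
cv2.imwrite("pics/w1d.png",cv2.resize(im[170:245,270:385],None,fx=6.5,fy=6.5,interpolation=cv2.INTER_CUBIC))
```

```text
(no output)
```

View pics/w1d.png

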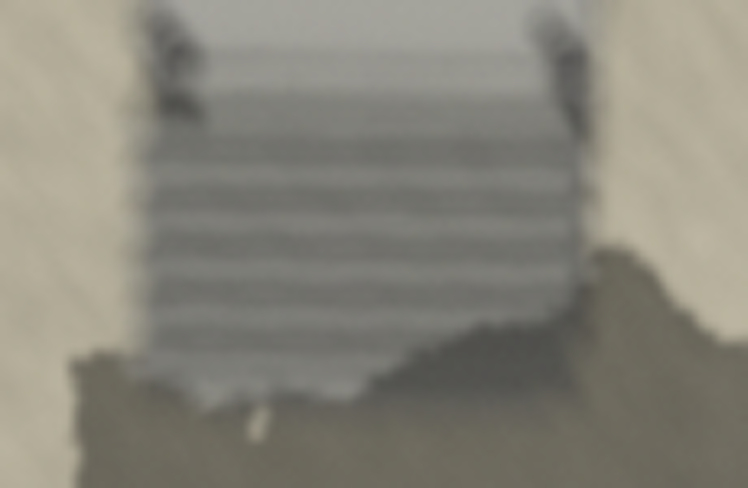

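View pics/w1c.png

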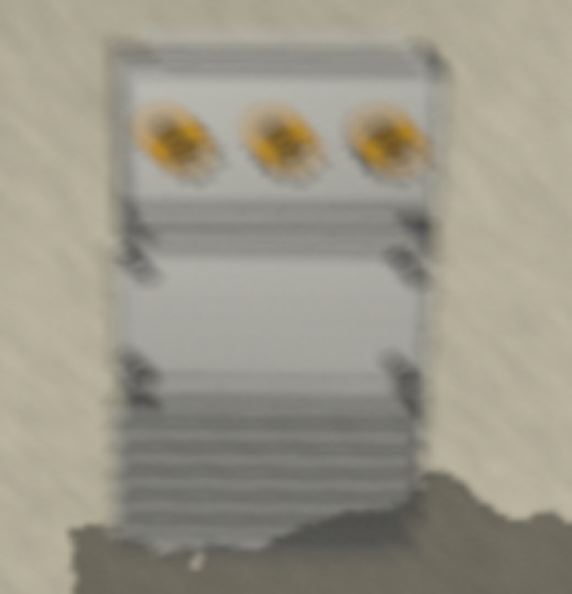

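Run:
```python
from h import *
from cell import arm
s=arm.get_state();print(s["joint_vel"])
c=arm.capture("wrist");cv2.imwrite("pics/w2.png",c["frame"]);C=cam(c,s)
for n,p in dict(fin=(325.8,208.5),plainc=(327.5,160),sock1=(305.5,108.5),sock2=(329.5,108.5),sock3=(354,108.5)).items(): print(n,ray(*C,*p,.062))
go(s,ray(*C,325.8,208.5,.062),-79.5)
im=c["frame"]
cv2.imwrite("pics/w2c.png",cv2.resize(im[65:245,265:395],None,fx=4.4,fy=3.3,interpolation=cv2.INTER_CUBIC))
```

```text
[-0.0684 -0.0019  0.0093 -0.0582  0.0045 -0.129 ]
fin [ 0.438  -0.3316  0.062 ]
plainc [ 0.48   -0.3251  0.062 ]
sock1 [ 0.5174 -0.2996  0.062 ]
sock2 [ 0.5211 -0.3189  0.062 ]
sock3 [ 0.5249 -0.3386  0.062 ]
TCP [ 0.4394 -0.3328  0.2602] yaw -79.18 tilt 0.31 shift [ -0.8   2.  198.2] turn 0.32 j6 0.71 t 0.88 w 85.1
```

View pics/w2c.png

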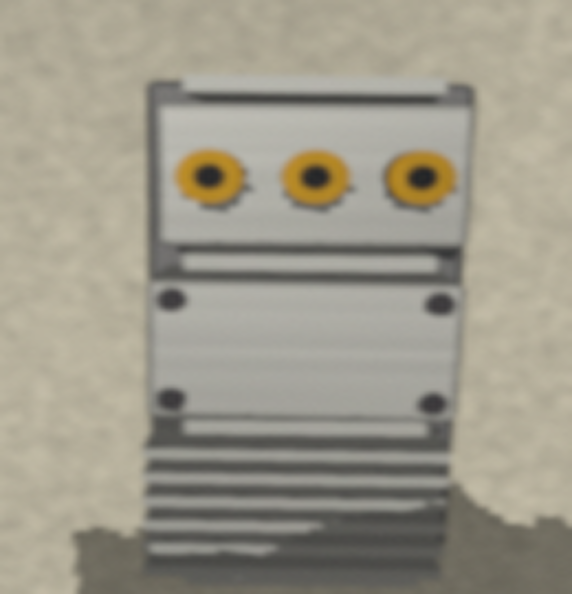

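Run:
```python
from h import *
from cell import arm
s=arm.get_state();c=arm.capture("wrist");cv2.imwrite("pics/w3.png",c["frame"])
# image w2 pose: printed TCP .4394 -.3328 .2602; compare w3
C=cam(c,s);im=c["frame"]
hsv=cv2.cvtColor(im,cv2.COLOR_BGR2HSV)
m=cv2.inRange(hsv,(10,150,120),(30,255,255));n,l,st,ce=cv2.connectedComponentsWithStats(m);
for i in range(1,n):
    if st[i,4]>40: print("sock",ce[i],ray(*C,*ce[i],.063))
go(s,[.43,-.338,.26],-79.5)
cv2.imwrite("pics/w3c.png",cv2.resize(im[65:245,265:395],None,fx=4.4,fy=3.3,interpolation=cv2.INTER_CUBIC))
```

```text
sock [310.2154 114.5769] [ 0.5109 -0.3068  0.063 ]
sock [334.1318 115.0543] [ 0.5142 -0.3261  0.063 ]
sock [357.8696 114.9203] [ 0.518  -0.3452  0.063 ]
TCP [ 0.4373 -0.335   0.2601] yaw -79.08 tilt 0.1 shift [1.6 7.7 0.1] turn 0.42 j6 0.7 t 0.93 w 85.2
```

View pics/w3c.png

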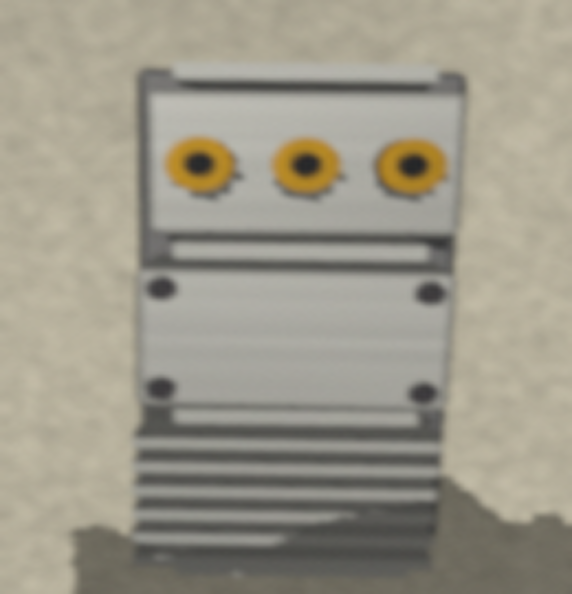

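Run:
```python
from h import *
from cell import arm
c=arm.capture("wrist")
s=dict(position=np.array([.4373,-.335,.2601]),tcp_rot=arm.get_state()["tcp_rot"])
C=cam(c,s)
for p in [(329.4,217.0),(331.4,167.8)]:print(ray(*C,*p,.062))
# side view check
c=arm.capture("side");K=cam(c)
im=c["frame"].copy()
t=arm.capture("top");T=cam(t)
for P in [(.430,-.340,.062)]: print(proj(*K,P),proj(*T,P))
s=arm.get_state();print(s["position"],s["joint_vel"])
```

```text
[ 0.428  -0.3392  0.062 ]
[ 0.4712 -0.3327  0.062 ]
[417.729  185.9905] [423.0308 294.1085]
[ 0.434  -0.3386  0.2602] [-0.016  -0.0015 -0.0011  0.0022  0.      0.0026]
```

Run:
```python
from h import *
from cell import arm
s=arm.get_state();go(s,[.4285,-.3403,.13],-79.5);go(s,[.4285,-.3403,.040],-79.5)
```

```text
TCP [ 0.434  -0.3386  0.2602] yaw -79.4 tilt 0.04 shift [  0.6   5.6 130.2] turn 0.1 j6 0.7 t 1.12 w 85.2
TCP [ 0.434  -0.3386  0.2602] yaw -79.4 tilt 0.04 shift [  0.6   5.6 220.2] turn 0.1 j6 0.7 t 1.12 w 85.2
```

Emit:
arm_command:
  series: [85,0.6,5.6,50,0,85,0.6,5.6,100,0,85,0.6,5.6,130,0,85,0.6,5.6,130,0,85,0.6,5.6,130,0]

```text
time: 1.75
position: [0.4295, -0.341, 0.1316]
tcp_rot: [0.0, 0.769, -0.639, 0.001]
contact_force: [-0.3, -0.2, 0.0]
gripper_width: 0.0851
```

Run:
```python
from h import *
from cell import arm
s=arm.get_state();go(s,[.4285,-.3403,.04],-79.5);print(s["joint_vel"])
c=arm.capture("wrist");cv2.imwrite("pics/w4.png",c["frame"]);C=cam(c,s)
```

```text
TCP [ 0.4295 -0.341   0.1316] yaw -79.44 tilt 0.14 shift [-1.1  1.  91.6] turn 0.06 j6 0.69 t 1.75 w 85.1
[ 0.008  -0.0142 -0.0134 -0.0005 -0.003   0.0013]
```

View pics/w4.png

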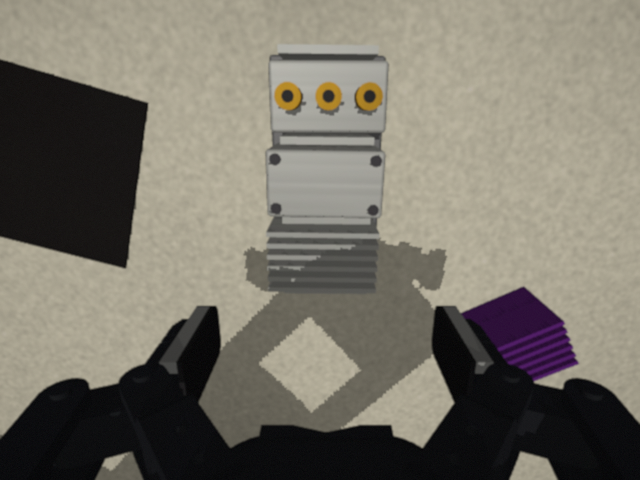

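Run:
```python
from h import *
from cell import arm
im=cv2.imread("pics/w4.png")
cv2.imwrite("pics/w4c.png",cv2.resize(im[210:300,250:400],None,fx=5,fy=5,interpolation=cv2.INTER_CUBIC))
s=arm.get_state();c=arm.capture("wrist");C=cam(c,s)
p=ray(*C,322,263,.062);print(p);
pur=[ray(*C,*q,.05) for q in [(465,312),(523,288),(563,320)]]
Rm=q2R(s["tcp_rot"])
print([(Rm.T@(x-s["position"])*1000).round(1) for x in pur],Rm.T@(p-s["position"])*1000)
```

```text
[ 0.4286 -0.3384  0.062 ]
[array([85.9, 39. , 82.2]), array([119.4,  22.5,  82.3]), array([148.3,  44.8,  82.4])] [-2.9332  0.8404 70.0398]
```

View pics/w4c.png

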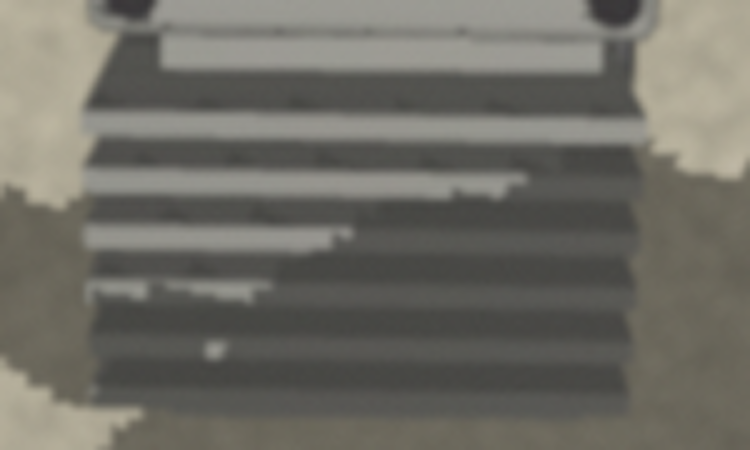

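Run:
```python
from h import *
from cell import arm
s=arm.get_state();go(s,[.4287,-.339,.04],-80.2)
```

```text
TCP [ 0.4299 -0.3408  0.1321] yaw -79.41 tilt 0.21 shift [-2.2  1.1 92.1] turn 0.79 j6 0.69 t 1.85 w 85.1
```

Emit:
arm_command:
  series: [85,-2,1,10,0.8,85,-2,1,40,0.8,85,-2,1,65,0.8,85,-2,1,82,0.8,85,-2,1,91,0.8]

```text
time: 2.48
position: [0.4276, -0.3375, 0.0385]
tcp_rot: [0.0, 0.765, -0.644, -0.001]
contact_force: [1.0, 0.3, -0.5]
gripper_width: 0.085
```

Emit:
arm_command:
  series: [85,0,0,0,0,75,0,0,0,0,66,0,0,0,0,55,0,0,0,0,50,0,0,0,0]

```text
time: 3.1
position: [0.4284, -0.3384, 0.0403]
tcp_rot: [0.0, 0.765, -0.644, 0.001]
contact_force: [0.8, 0.4, 7.2]
gripper_width: 0.0617
```

Emit:
arm_command:
  series: [50,0,0,0,0,50,0,0,0,0,50,0,0,0,0]

```text
time: 3.48
position: [0.4284, -0.3384, 0.0403]
tcp_rot: [0.0, 0.765, -0.644, 0.001]
contact_force: [0.2, -0.6, 5.8]
gripper_width: 0.0616
```

Run:
```python
from h import *
from cell import arm
s=arm.get_state();go(s,[.44,-.15,.12],-80);print(s["contact_force"],s["moment"])
```

```text
TCP [ 0.4284 -0.3384  0.0403] yaw -80.17 tilt 0.11 shift [-183.5  -43.7  -80. ] turn -0.17 j6 0.71 t 3.48 w 61.6
[ 0.2187 -0.5607  5.8441] [0.0048 0.0879 0.026 ]
```

Gripped at 61.6 mm, as expected. Lifting straight up.

Emit:
arm_command:
  series: [50,0,0,-4,0,50,0,0,-15,0,50,0,0,-35,0,50,0,0,-60,0,50,0,0,-80,0]

```text
time: 4.1
position: [0.4279, -0.3378, 0.1205]
tcp_rot: [0.0, 0.765, -0.644, 0.0]
contact_force: [-0.3, 0.3, -2.7]
gripper_width: 0.061
```

Run:
```python
from h import *
from cell import arm
s=arm.get_state();go(s,[.44,-.153,.12],-80);print(s["contact_force"],s["moment"])
c=arm.capture("wrist");cv2.imwrite("pics/w5.png",c["frame"])
t=arm.capture("top");C=cam(t)
hsv=t["frame"];m=(hsv.max(2)<45).astype(np.uint8);m[:255]=0;m[325:]=0;m[:,:330]=0;m[:,390:]=0
n,l,st,ce=cv2.connectedComponentsWithStats(m)
i=1+st[1:,4].argmax();print(st[i],ray(*C,*ce[i],.002)); r=cv2.minAreaRect(cv2.findNonZero((l==i).astype(np.uint8)));print(r)
```

```text
TCP [ 0.4279 -0.3378  0.1205] yaw -80.17 tilt 0.02 shift [-180.1  -43.5    0.5] turn -0.17 j6 0.71 t 4.1 w 61.0
[-0.2725  0.3353 -2.7402] [ 0.005   0.0114 -0.0323]
[ 336  270   39   42 1397] [ 0.4389 -0.153   0.002 ]
((355.14849853515625, 290.5148620605469), (35.62232971191406, 39.403472900390625), 5.710593223571777)
```

View pics/w5.png

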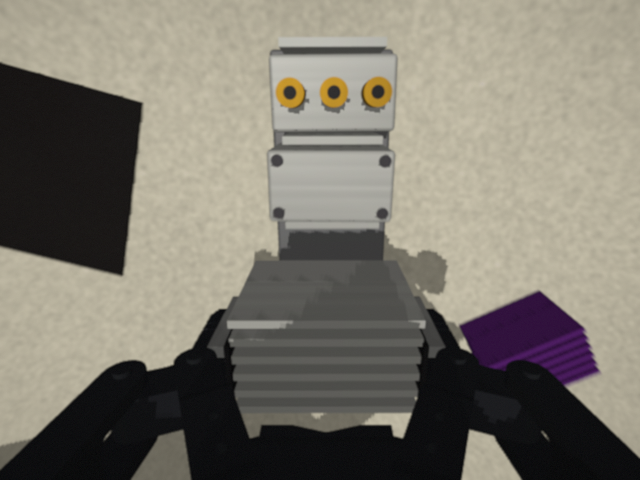

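Module lifted and upright in the jaws; the neighbours are undisturbed, and the mat centre measures (0.439, -0.153). Carry it there.

Emit:
arm_command:
  series: [50,-30,-7,0,0,50,-80,-19,0,0,50,-130,-31,0,0,50,-165,-40,0,0,50,-180,-43,0,0]

```text
time: 4.82
position: [0.4388, -0.1514, 0.1187]
tcp_rot: [0.0, 0.766, -0.643, -0.001]
contact_force: [-0.0, -1.4, -2.4]
gripper_width: 0.0615
```

Emit:
arm_command:
  series: [50,0,0,20,0,50,0,0,50,0,50,0,0,70,0,50,0,0,80,0,50,0,0,80,0]

```text
time: 5.45
position: [0.4393, -0.1535, 0.0388]
tcp_rot: [0.0, 0.765, -0.644, -0.001]
contact_force: [0.0, 0.5, -2.8]
gripper_width: 0.061
```

Run:
```python
from h import *
from cell import arm
s=arm.get_state();go(s,[.44,-.153,.0303],-80);print(s["contact_force"],s["moment"])
c=arm.capture("side");cv2.imwrite("pics/s5.png",cv2.resize(c["frame"][150:300,320:480],None,fx=4,fy=4,interpolation=cv2.INTER_CUBIC))
```

```text
TCP [ 0.4393 -0.1535  0.0388] yaw -80.19 tilt 0.07 shift [-0.3 -0.8  8.5] turn -0.19 j6 1.04 t 5.45 w 61.0
[ 0.0139  0.4519 -2.7653] [0.009  0.0053 0.0434]
```

View pics/s5.png

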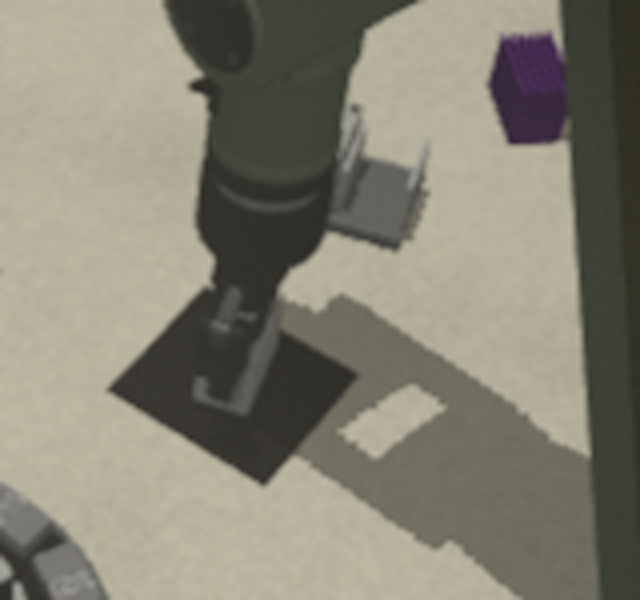

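The side view shows the module upright just above the mat. Lowering gently.

Emit:
arm_command:
  series: [50,0,0,3,0,50,0,0,5.5,0,50,0,0,7,0,50,0,0,8,0,50,0,0,8,0]

```text
time: 6.12
position: [0.4395, -0.1532, 0.0313]
tcp_rot: [0.0, 0.765, -0.644, 0.0]
contact_force: [-0.3, 0.1, -2.7]
gripper_width: 0.0615
```

Emit:
arm_command:
  series: [50,0,0,0.5,0,50,0,0,0.5,0]

```text
time: 6.38
position: [0.4395, -0.1532, 0.0308]
tcp_rot: [0.0, 0.765, -0.644, 0.0]
contact_force: [-1.0, 0.5, -2.9]
gripper_width: 0.0615
```

Emit:
arm_command:
  series: [50,0,0,0.6,0,50,0,0,0.6,0]

```text
time: 6.62
position: [0.4396, -0.1532, 0.0303]
tcp_rot: [-0.0, 0.765, -0.644, 0.0]
contact_force: [0.0, 0.6, -1.0]
gripper_width: 0.0617
```

Emit:
arm_command:
  series: [50,0,0,0.6,0,50,0,0,0.6,0]

```text
time: 6.88
position: [0.4396, -0.1532, 0.0303]
tcp_rot: [-0.0, 0.765, -0.644, 0.0]
contact_force: [-1.4, 0.8, 5.9]
gripper_width: 0.0616
```

Down on the mat (+5.9 N). Open and lift away.

Emit:
arm_command:
  series: [66,0,0,0,0,75,0,0,0,0,85,0,0,0,0,85,0,0,0,0,85,0,0,-10,0]

```text
time: 7.5
position: [0.439, -0.153, 0.0394]
tcp_rot: [0.0, 0.765, -0.644, -0.001]
contact_force: [1.1, -0.4, 0.0]
gripper_width: 0.0844
```

Emit:
arm_command:
  series: [85,0,0,-40,0,85,0,0,-90,0,85,0,0,-120,-10,85,0,0,-120,-20,85,0,0,-120,-30]

```text
time: 8.12
position: [0.4397, -0.1532, 0.1609]
tcp_rot: [-0.0, 0.907, -0.421, 0.001]
contact_force: [-0.7, 0.3, 0.1]
gripper_width: 0.0853
```

Emit:
arm_command:
  series: [85,0,0,0,-10,85,0,0,0,-20,85,0,0,0,-30,85,0,0,0,-40,85,0,0,0,-50]

```text
time: 8.75
position: [0.4395, -0.1532, 0.1603]
tcp_rot: [0.0, 1.0, 0.001, 0.0]
contact_force: [-0.1, 0.3, -0.8]
gripper_width: 0.0847
```

Run:
```python
from h import *
from cell import arm
s=arm.get_state();go(s,[.4396,-.1532,.15],9.8)
```

```text
TCP [ 0.4395 -0.1532  0.1603] yaw 0.16 tilt 0.04 shift [ 0.1  0.  10.3] turn -9.64 j6 -0.36 t 8.75 w 84.7
```

Emit:
arm_command:
  series: [85,0,0,0,-9.6,85,0,0,0,-9.6,85,0,0,0,-9.6]

```text
time: 9.12
position: [0.4395, -0.1532, 0.1599]
tcp_rot: [0.0, 0.997, 0.081, 0.0]
contact_force: [0.6, -0.4, -0.1]
gripper_width: 0.085
```

Run:
```python
from h import *
from cell import arm
s=arm.get_state();go(s,[.4396,-.1532,.03],9.8);
c=arm.capture("wrist");cv2.imwrite("pics/w6.png",c["frame"]);C=cam(c,s);print("exp",[proj(*C,(.4396,-.1532,.052)),proj(*C,(.4396,-.1532,.002))])
```

```text
TCP [ 0.4395 -0.1532  0.1599] yaw 9.3 tilt 0.03 shift [  0.   -0.  129.9] turn -0.5 j6 -0.52 t 9.12 w 85.0
exp [array([327.8988, 242.3132]), array([327.5998, 221.1079])]
```

View pics/w6.png

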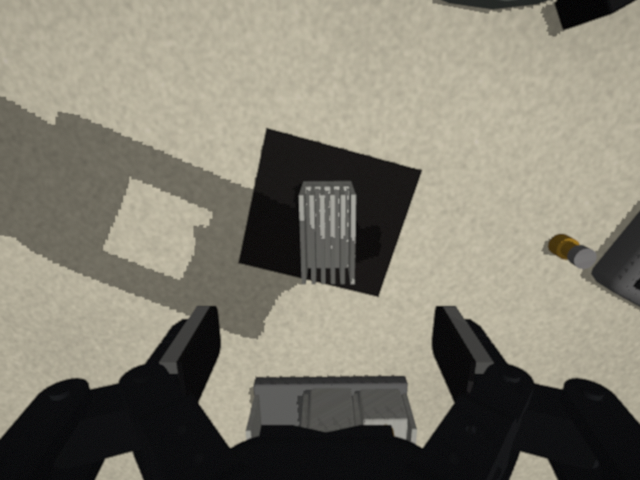

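Module stands upright on the mat (fins centre about (328,237), predicted (328,242)). Regrip across the long sides.

Emit:
arm_command:
  series: [85,0,0,40,-0.5,85,0,0,80,-0.5,85,0,0,110,-0.5,85,0,0,123,-0.5,85,0,0,125,-0.5]

```text
time: 9.8
position: [0.4395, -0.1532, 0.0344]
tcp_rot: [-0.0, 0.996, 0.086, -0.0]
contact_force: [0.2, -0.7, -0.4]
gripper_width: 0.0846
```

Emit:
arm_command:
  series: [70,0,0,0,0,55,0,0,0,0,45,0,0,0,0,38,0,0,0,0,30,0,0,0,0]

```text
time: 10.42
position: [0.44, -0.1533, 0.0351]
tcp_rot: [0.0, 0.996, 0.087, 0.001]
contact_force: [-0.8, 0.1, 5.5]
gripper_width: 0.0351
```

Emit:
arm_command:
  series: [25,0,0,0,0,25,0,0,0,0,25,0,0,0,0,25,0,0,0,0]

```text
time: 10.92
position: [0.44, -0.1533, 0.0351]
tcp_rot: [0.0, 0.996, 0.087, 0.001]
contact_force: [0.7, 1.4, 5.7]
gripper_width: 0.0356
```

Emit:
arm_command:
  series: [25,0,0,-5,0,25,0,0,-40,0,25,0,0,-90,0,25,0,0,-140,0,25,0,0,-165,0]

```text
time: 11.55
position: [0.4399, -0.1534, 0.202]
tcp_rot: [0.001, 0.996, 0.087, 0.001]
contact_force: [-0.2, -0.1, -3.4]
gripper_width: 0.0351
```

Run:
```python
from h import *
from cell import arm
s=arm.get_state();go(s,[.49,.0,.20],69.5);print(s["contact_force"])
c=arm.capture("wrist");cv2.imwrite("pics/w7.png",c["frame"]);C=cam(c,s)
```

```text
TCP [ 0.4399 -0.1534  0.202 ] yaw 9.93 tilt 0.18 shift [  75.8 -142.4    2. ] turn -59.57 j6 -0.53 t 11.55 w 35.1
[-0.1638 -0.0924 -3.3872]
```

View pics/w7.png

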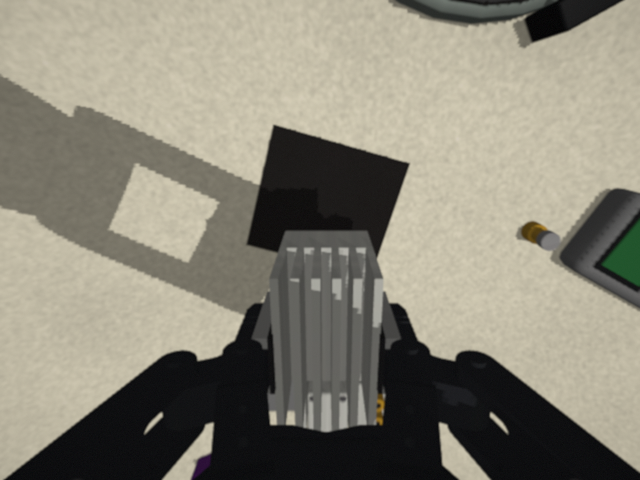

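Run:
```python
from h import *
from cell import arm
s=arm.get_state();go(s,[.565,.067,.20],69.5)
```

```text
TCP [ 0.4411 -0.1538  0.2042] yaw 9.93 tilt 0.43 shift [ 160.1 -196.2    4.5] turn -59.57 j6 -0.53 t 11.6 w 35.5
```

Emit:
arm_command:
  series: [25,27,-33,2,-10,25,60,-74,2,-20,25,93,-114,2,-30,25,127,-155,2,-40,25,160,-196,2,-50]

```text
time: 12.22
position: [0.5632, 0.0689, 0.1959]
tcp_rot: [-0.0, 0.865, 0.502, -0.001]
contact_force: [1.2, 0.7, -2.2]
gripper_width: 0.0358
```

Emit:
arm_command:
  series: [25,0,0,0,-9.6,25,0,0,0,-9.6,25,0,0,0,-9.6,25,0,0,0,-9.6]

```text
time: 12.72
position: [0.563, 0.0668, 0.1974]
tcp_rot: [-0.0, 0.822, 0.569, -0.0]
contact_force: [-0.4, -1.0, -3.8]
gripper_width: 0.0354
```

Run:
```python
from h import *
from cell import arm
s=arm.get_state();go(s,[.49,.095,.20],69.5);print(s["joint_vel"])
c=arm.capture("wrist");cv2.imwrite("pics/w8.png",c["frame"]);np.savez("w8.npz",position=s["position"],tcp_rot=s["tcp_rot"])
```

```text
TCP [0.563  0.0668 0.1974] yaw 69.4 tilt 0.03 shift [  0.7 -78.2  -2.6] turn -0.1 j6 -1.11 t 12.72 w 35.4
[ 0.0002 -0.0057 -0.0043  0.0027 -0.0004 -0.0066]
```

View pics/w8.png

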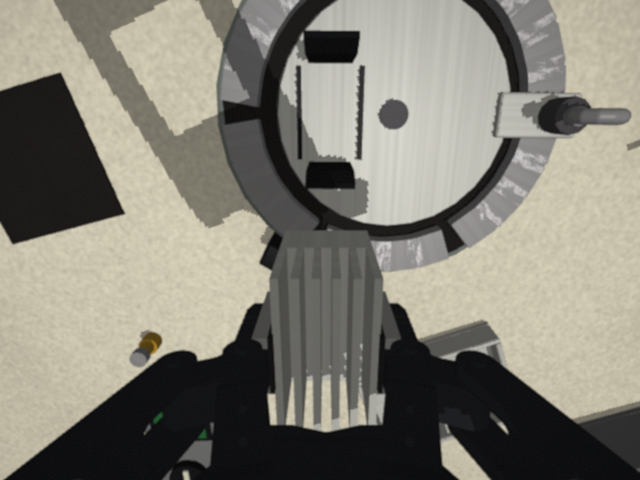

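The view shows the nest between lips at u≈299 and 361, cheeks at v≈47 and 175, hub (393,114), ring (600,116).

Run:
```python
from h import *
im=cv2.imread("pics/w8.png")
cv2.imwrite("pics/w8c.png",cv2.resize(im[20:200,285:415],None,fx=4.4,fy=3.3,interpolation=cv2.INTER_CUBIC))
cv2.imwrite("pics/w8d.png",cv2.resize(im[70:160,490:640],None,fx=5,fy=5,interpolation=cv2.INTER_CUBIC))
```

View pics/w8c.png

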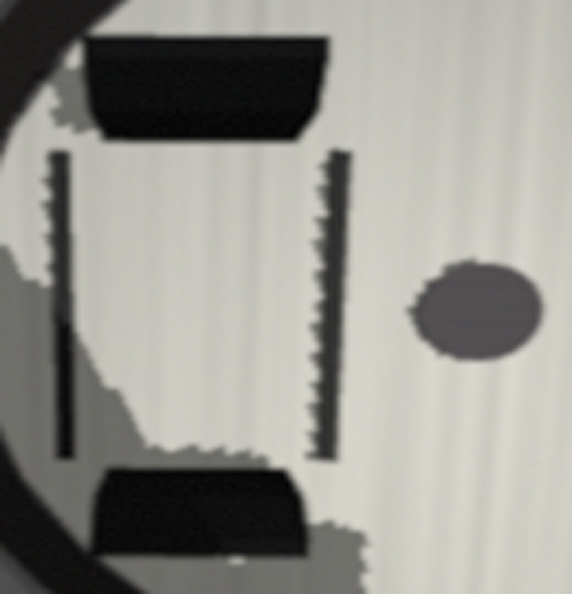

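View pics/w8d.png

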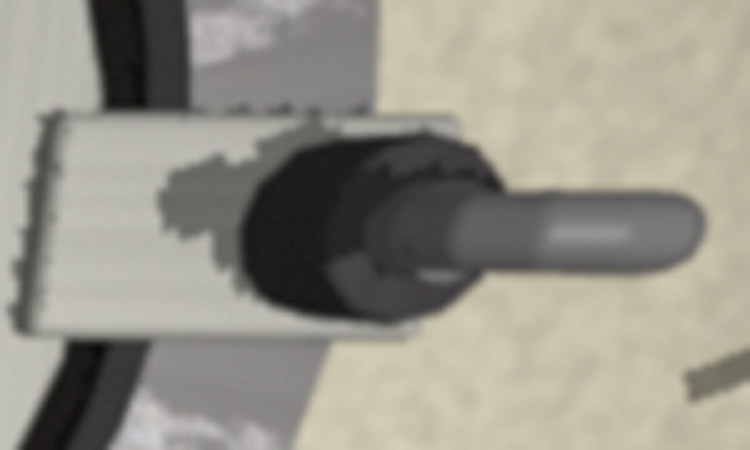

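Run:
```python
from h import *
from cell import arm
d=np.load("w8.npz");c=arm.capture("wrist");C=cam(c,d)
f=lambda p:(285+(p[0]+.5)/4.4-.5,20+(p[1]+.5)/3.3-.5)
L=[ray(*C,*f(p),.05) for p in [(60,152),(342,152),(328,458),(66,458)]]
L=np.array(L);print(L,L.mean(0))
x=(L[1]+L[2]-L[0]-L[3])/2;y=(L[3]+L[2]-L[0]-L[1])/2
print(np.linalg.norm(x),np.linalg.norm(y),np.degrees(np.arctan2(x[1],x[0])),np.degrees(np.arctan2(y[1],y[0])))
ax=ray(*C,*f((478,311)),.044);print("axis",ax)
g=lambda p:(490+(p[0]+.5)/5-.5,70+(p[1]+.5)/5-.5)
rg=ray(*C,*g((590,232)),.108);print("ring top",rg, ray(*C,*g((705,230)),.092))
# housing block z .044?: edges
n=L.mean(0);a=ax-n;print(np.linalg.norm(a[:2]),np.degrees(np.arctan2(a[1],a[0])))
r=rg-ax;print("ring",np.linalg.norm(r[:2]),np.degrees(np.arctan2(r[1],r[0])))
r=ray(*C,*g((705,230)),.092)-ax;print("ring outer",np.linalg.norm(r[:2]),np.degrees(np.arctan2(r[1],r[0])))
print(arm.get_state()["position"])
```

```text
[[0.4522 0.0888 0.05  ]
 [0.4672 0.1286 0.05  ]
 [0.524  0.1068 0.05  ]
 [0.5089 0.0669 0.05  ]] [0.4881 0.0978 0.05  ]
0.04262338545447658 0.060790644940234714 69.37000596333122 -21.02959507324913
axis [0.504  0.1397 0.044 ]
ring top [0.5419 0.2381 0.108 ] [0.5506 0.2614 0.092 ]
0.04481657053922735 69.25715044950228
ring 0.10545706554490632 68.90191170586277
ring outer 0.13032500818119033 69.02820131623713
[0.5631 0.0669 0.1977]
```

Run:
```python
from h import *
im=cv2.imread("pics/w6.png")
cv2.imwrite("pics/w6c.png",cv2.resize(im[170:295,285:370],None,fx=4.7,fy=4.7,interpolation=cv2.INTER_CUBIC))
im=cv2.imread("pics/w8.png")
cv2.imwrite("pics/w8e.png",cv2.resize(im[220:440,255:400],None,fx=2.7,fy=2.7,interpolation=cv2.INTER_CUBIC))
```

```text
(no output)
```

View pics/w6c.png

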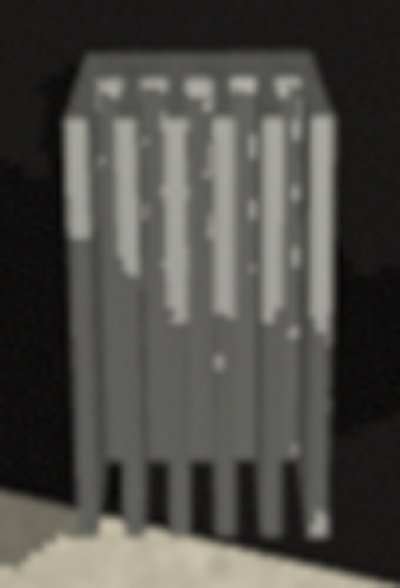

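View pics/w8e.png

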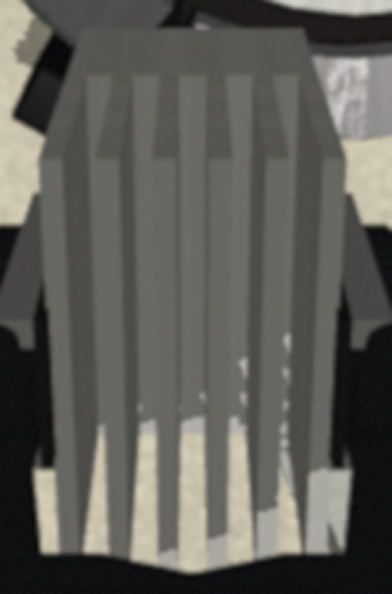

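Run:
```python
from h import *
from cell import arm
c=arm.capture("wrist");K=c["intrinsics"];M=c["mount"]
def rt(u,v,z): 
    d=M[:3,:3]@np.linalg.inv(K)@np.array([u,v,1.]);e=M[:3,3];return ((e+d*(z-e[2])/d[2])*1000).round(1)
f=lambda p:(285+(p[0]+.5)/4.7-.5,170+(p[1]+.5)/4.7-.5)
P=np.array([rt(*f(p),.1599-.052) for p in [(63,117),(335,117),(330,538),(80,538)]]);print("w6",P,P.mean(0))
g=lambda p:(255+(p[0]+.5)/2.7-.5,220+(p[1]+.5)/2.7-.5)
print("top",[rt(*g(p),-.017) for p in [(42,155),(342,155)]],"bot",[rt(*g(p),.033) for p in [(82,30),(303,30)]])
```

```text
w6 [[-17.6 -32.7 107.9]
 [ 18.9 -32.7 107.9]
 [ 19.7  29.4 107.9]
 [-16.6  29.4 107.9]] [  1.1   -1.65 107.9 ]
top [array([-17.3, -33.2, -17. ]), array([ 17.3, -33.2, -17. ])] bot [array([-17.9, -32.5,  33. ]), array([ 18. , -32.5,  33. ])]
```

Run:
```python
from h import *
from cell import arm
s=arm.get_state();go(s,[.4897,.0972,.17],69.3)
```

```text
TCP [0.5632 0.067  0.1977] yaw 69.45 tilt 0.01 shift [  2.5 -79.4  27.7] turn 0.15 j6 -1.11 t 12.88 w 35.3
```

Emit:
arm_command:
  series: [25,0.5,-20,0,0,25,1.5,-50,0,0.1,25,2.5,-72,8,0.1,25,2.5,-79,20,0.1,25,2.5,-79,28,0.1]

```text
time: 13.5
position: [0.4902, 0.0973, 0.169]
tcp_rot: [0.0, 0.822, 0.57, -0.0]
contact_force: [0.3, -1.5, -3.2]
gripper_width: 0.0352
```

Emit:
arm_command:
  series: [25,0,0,15,0,25,0,0,25,0,25,0,0,25,0,25,0,0,25,0]

```text
time: 14.0
position: [0.4907, 0.0974, 0.1447]
tcp_rot: [0.0, 0.822, 0.569, 0.0]
contact_force: [0.6, -1.1, -2.6]
gripper_width: 0.0354
```

Run:
```python
from h import *
from cell import arm
s=arm.get_state();go(s,[.4897,.0972,.077],69.3)
c=arm.capture("side");cv2.imwrite("pics/s9.png",cv2.resize(c["frame"][225:375,220:360],None,fx=4,fy=4,interpolation=cv2.INTER_CUBIC))
c=arm.capture("wrist");cv2.imwrite("pics/w9.png",c["frame"])
```

```text
TCP [0.4907 0.0974 0.1447] yaw 69.42 tilt 0.03 shift [-0.5 -0.9 67.7] turn 0.12 j6 -1.04 t 14.0 w 35.4
```

View pics/s9.png

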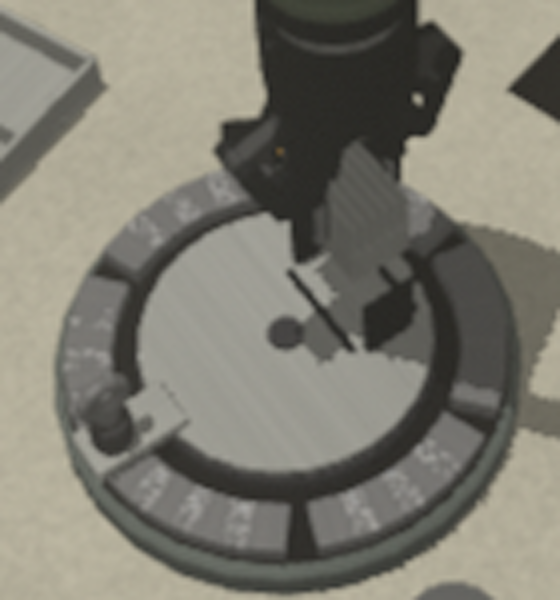

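View pics/w9.png

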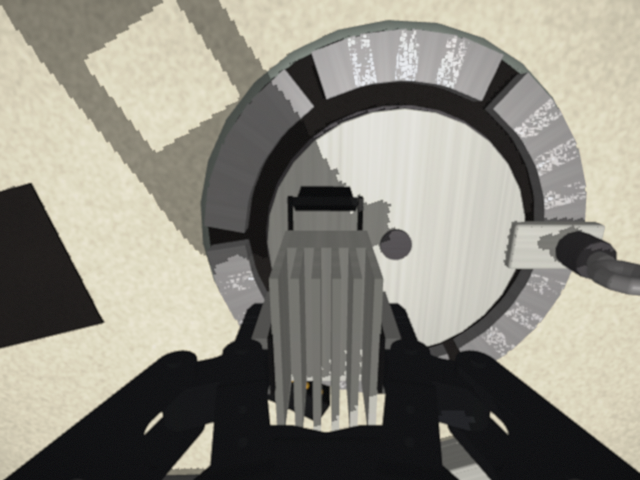

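Run:
```python
from h import *
im=cv2.imread("pics/w9.png")
cv2.imwrite("pics/w9c.png",cv2.resize(im[175:275,270:420],None,fx=5,fy=5,interpolation=cv2.INTER_CUBIC))
```

```text
(no output)
```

View pics/w9c.png

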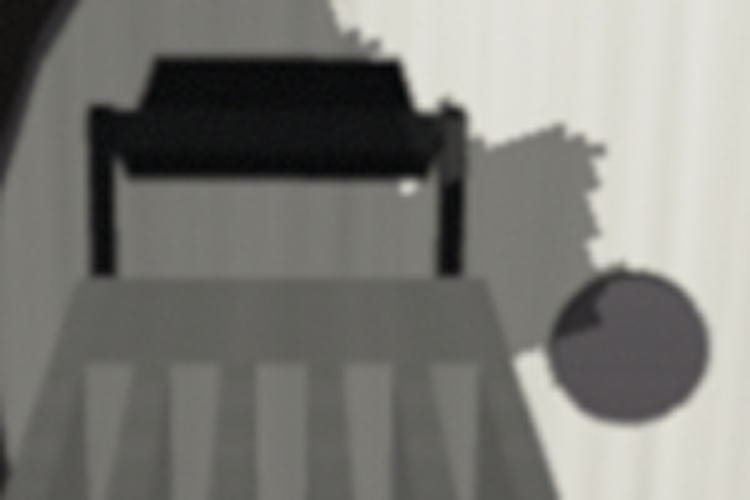

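Run:
```python
from h import *
from cell import arm
c=arm.capture("wrist");K=c["intrinsics"];M=c["mount"]
def rt(u,v,z): 
    d=M[:3,:3]@np.linalg.inv(K)@np.array([u,v,1.]);e=M[:3,3];return ((e+d*(z-e[2])/d[2])*1000).round(1)
g=lambda p:(270+(p[0]+.5)/5-.5,175+(p[1]+.5)/5-.5)
Z=.1447
print("lips",[rt(*g(p),Z-.05) for p in [(102,230),(451,230)]],"lipend",[rt(*g(p),Z-.05) for p in [(100,106),(455,106)]],"cheek base",rt(*g((270,178)),Z-.044),"hub",rt(*g((630,345)),Z-.044))
s=arm.get_state();go(s,[.4897,.0972,.077],69.3)
```

```text
lips [array([-21.8, -19.4,  94.7]), array([ 20.6, -19.4,  94.7])] lipend [array([-21.6, -34.8,  94.7]), array([ 20.6, -34.8,  94.7])] cheek base [ -1.4 -24.4 100.7] hub [ 44.4  -2.5 100.7]
TCP [0.4906 0.0975 0.145 ] yaw 69.43 tilt 0.06 shift [-0.6 -0.8 68. ] turn 0.13 j6 -1.04 t 14.15 w 35.2
```

Run:
```python
from h import *
from cell import arm
d=np.load("w8.npz");c=arm.capture("wrist");C=cam(c,d);Rm=q2R(d["tcp_rot"])
f=lambda p:(285+(p[0]+.5)/4.4-.5,20+(p[1]+.5)/3.3-.5)
T=lambda P:(Rm.T@(P-d["position"])*1000).round(1)
for z in(.101,.044):
  print(z,[T(ray(*C,*f(p),z)) for p in [(207,38),(200,140),(197,470),(200,555)]])
print("hub",T(ray(*C,*f((478,311)),.044)),"lip ends",[T(ray(*C,*f((p)),.05)) for p in [(200,152),(200,458)]])
s=arm.get_state();C=cam(c,s);Rm=q2R(s["tcp_rot"]);d=s
f=lambda p:(270+(p[0]+.5)/5-.5,175+(p[1]+.5)/5-.5)
for z in(.101,.044):print("w9",z,[T(ray(*C,*f(p),z)) for p in [(275,58),(275,178)]])
```

```text
0.101 [array([   3.1, -122.4,   96.5]), array([   2.3, -107.6,   96.4]), array([  2. , -54.4,  96.4]), array([  2.5, -39.2,  96.4])]
0.044 [array([   3.8, -132.9,  153.5]), array([   2.8, -114.2,  153.4]), array([  2.5, -47.2, 153.4]), array([  3.1, -28.1, 153.4])]
hub [ 47.5 -80.8 153.4] lip ends [array([   2.8, -111.3,  147.4]), array([  2.9, -50.5, 147.4])]
w9 0.101 [array([ -0.6, -50.2,  44. ]), array([ -0.6, -39. ,  44. ])]
w9 0.044 [array([ -0.8, -39.3, 101. ]), array([ -0.8, -24.3, 101. ])]
```

Emit:
arm_command:
  series: [25,-0.6,-0.6,0,0.1,25,-0.6,-0.6,10,0.1,25,-0.6,-0.6,25,0.1,25,-0.6,-0.6,35,0.1,25,-0.6,-0.6,35,0.1]

```text
time: 14.82
position: [0.4886, 0.0969, 0.1082]
tcp_rot: [-0.001, 0.822, 0.569, -0.001]
contact_force: [-0.1, 0.1, -3.5]
gripper_width: 0.0354
```

Emit:
arm_command:
  series: [25,0,0,8,0,25,0,0,16,0,25,0,0,22,0,25,0,0,24,0,25,0,0,24,0]

```text
time: 15.45
position: [0.4894, 0.0971, 0.0855]
tcp_rot: [0.0, 0.822, 0.569, -0.0]
contact_force: [0.3, 0.7, -2.1]
gripper_width: 0.0354
```

Emit:
arm_command:
  series: [25,0,0,2,0,25,0,0,4,0,25,0,0,5.5,0,25,0,0,6.5,0,25,0,0,6.5,0]

```text
time: 16.08
position: [0.4894, 0.0971, 0.079]
tcp_rot: [-0.0, 0.822, 0.569, -0.0]
contact_force: [-0.2, -0.2, -3.8]
gripper_width: 0.0351
```

Emit:
arm_command:
  series: [25,0,0,0.8,0,25,0,0,0.8,0]

```text
time: 16.32
position: [0.4894, 0.0971, 0.0783]
tcp_rot: [0.0, 0.822, 0.569, -0.0]
contact_force: [0.1, 0.4, -3.5]
gripper_width: 0.0352
```

Below the lips with no contact, so it is inside the nest. On to the floor.

Emit:
arm_command:
  series: [25,0,0,0.7,0,25,0,0,0.7,0]

```text
time: 16.58
position: [0.4894, 0.0971, 0.0776]
tcp_rot: [0.0, 0.822, 0.569, -0.0]
contact_force: [-0.3, 0.1, -2.2]
gripper_width: 0.0354
```

Emit:
arm_command:
  series: [25,0,0,0.6,0,25,0,0,0.6,0]

```text
time: 16.82
position: [0.4895, 0.0971, 0.0772]
tcp_rot: [0.0, 0.822, 0.569, 0.0]
contact_force: [0.4, 0.4, -0.5]
gripper_width: 0.0354
```

Emit:
arm_command:
  series: [25,0,0,0.5,0,25,0,0,0.5,0]

```text
time: 17.08
position: [0.4895, 0.0971, 0.0771]
tcp_rot: [0.0, 0.822, 0.569, 0.0]
contact_force: [-2.2, -0.3, 5.2]
gripper_width: 0.0354
```

Seated at exactly the expected height (TCP 0.0771, +5 N). Release.

Emit:
arm_command:
  series: [40,0,0,0,0,48,0,0,0,0,60,0,0,0,0,60,0,0,0,0,60,0,0,-5,0]

```text
time: 17.7
position: [0.4892, 0.097, 0.0813]
tcp_rot: [-0.0, 0.822, 0.569, -0.0]
contact_force: [-0.3, 0.6, 0.0]
gripper_width: 0.0599
```

Emit:
arm_command:
  series: [60,0,0,-30,0,60,0,0,-75,0,60,0,0,-115,0,60,0,0,-120,0,60,0,0,-120,0]

```text
time: 18.32
position: [0.4891, 0.097, 0.2014]
tcp_rot: [0.0, 0.823, 0.569, -0.0]
contact_force: [-0.6, -0.1, 0.1]
gripper_width: 0.0597
```

Run:
```python
from h import *
from cell import arm
s=arm.get_state();go(s,[.5428,.2404,.20],-21);print(s["contact_force"])
c=arm.capture("wrist");cv2.imwrite("pics/w10.png",c["frame"])
c=arm.capture("side");cv2.imwrite("pics/s10.png",cv2.resize(c["frame"][225:375,220:360],None,fx=4,fy=4,interpolation=cv2.INTER_CUBIC))
```

```text
TCP [0.4891 0.097  0.2014] yaw 69.33 tilt 0.01 shift [153.1  -0.4   1.4] turn -89.67 j6 -1.04 t 18.32 w 59.7
[-0.606  -0.1382  0.0584]
```

View pics/w10.png

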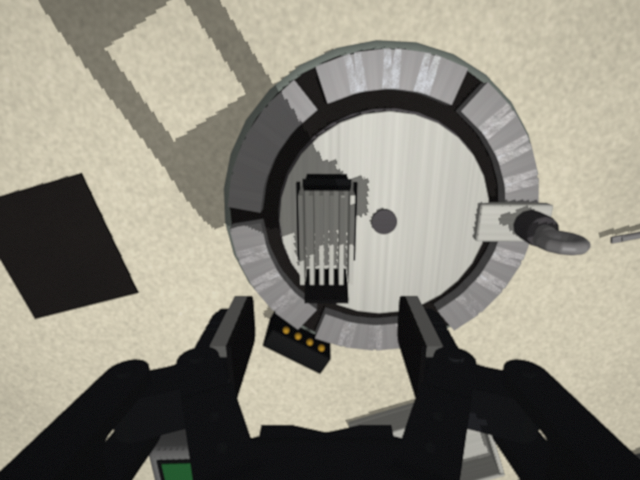

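View pics/s10.png

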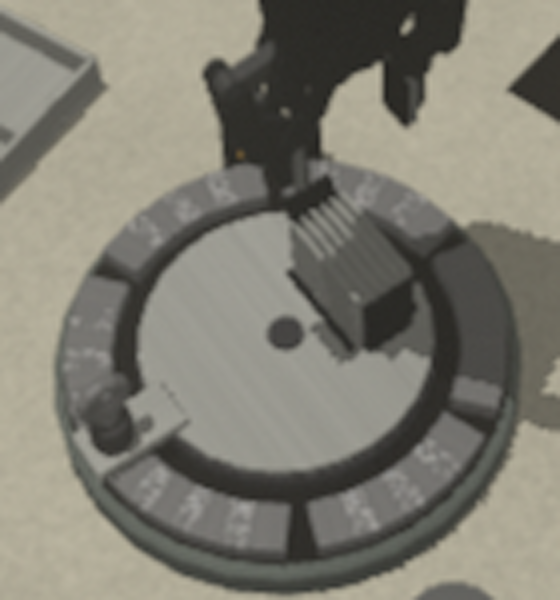

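Module sits squarely in the nest in both views. Now go to the ring, turning +90° so the last joint stays mid-range.

Emit:
arm_command:
  series: [60,30,0,0,10,60,65,0,0,20,60,100,0,0,30,60,135,0,0,40,60,155,0,0,50]

```text
time: 19.05
position: [0.5439, 0.2434, 0.1994]
tcp_rot: [0.0, 0.986, 0.166, -0.002]
contact_force: [-0.2, -0.7, -0.3]
gripper_width: 0.0601
```

Emit:
arm_command:
  series: [60,0,0,0,10,60,0,0,0,20,60,0,0,0,30,60,0,0,0,40,60,0,0,0,40]

```text
time: 19.68
position: [0.5436, 0.2419, 0.1998]
tcp_rot: [0.001, 0.984, -0.178, -0.001]
contact_force: [0.0, 0.5, 0.4]
gripper_width: 0.0601
```

Run:
```python
from h import *
from cell import arm
s=arm.get_state();s=arm.get_state();go(s,[.5443,.2419,.20],-20.7);print(s["joint_vel"])
c=arm.capture("wrist");C=cam(c,s);cv2.imwrite("pics/w11.png",c["frame"]);np.savez("w11.npz",position=s["position"],tcp_rot=s["tcp_rot"])
print(proj(*C,[.5443,.2419,.1085]))
```

```text
TCP [0.5436 0.2419 0.1998] yaw -20.55 tilt 0.18 shift [ 0.7 -0.3 -0.2] turn 0.15 j6 0.76 t 19.68 w 60.1
[ 0.0008 -0.0042 -0.0083  0.001   0.0025 -0.046 ]
[329.6803 249.4732]
```

View pics/w11.png

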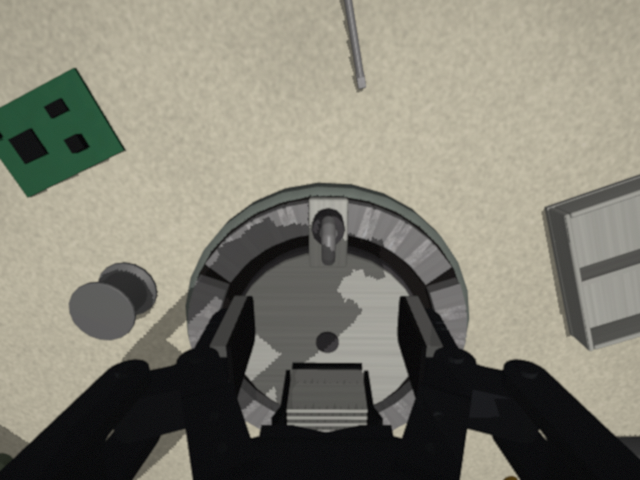

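Ring top is at (328,249), as predicted, with its plane along the tool's y. Descend and pinch.

Emit:
arm_command:
  series: [50,0.7,-0.3,30,0,50,0.7,-0.3,65,0,40,0.7,-0.3,90,0,40,0.7,-0.3,103,0,40,0.7,-0.3,104,0]

```text
time: 20.35
position: [0.5446, 0.242, 0.0967]
tcp_rot: [0.001, 0.984, -0.179, -0.001]
contact_force: [-0.1, -0.3, -0.0]
gripper_width: 0.0401
```

Emit:
arm_command:
  series: [30,0,0,0,0,20,0,0,0,0,12,0,0,0,0,5,0,0,0,0,0,0,0,0,0]

```text
time: 20.98
position: [0.5451, 0.2423, 0.0983]
tcp_rot: [-0.0, 0.984, -0.18, 0.0]
contact_force: [-1.7, 0.3, 5.6]
gripper_width: 0.0074
```

Emit:
arm_command:
  series: [0,0,0,0,0,0,0,0,0,0,0,0,0,0,0]

```text
time: 21.35
position: [0.5451, 0.2423, 0.0982]
tcp_rot: [-0.0, 0.984, -0.18, 0.0]
contact_force: [-1.5, -0.0, 5.4]
gripper_width: 0.0071
```

Run:
```python
from h import *
from cell import arm
s=arm.get_state();go(s,[.5443,.2419,.095],-20.7);print(s["contact_force"],s["moment"])
```

```text
TCP [0.5451 0.2423 0.0982] yaw -20.68 tilt 0.05 shift [-0.6  0.6  3.2] turn 0.02 j6 0.76 t 21.35 w 7.1
[-1.4701 -0.0494  5.3853] [ 0.006   0.1774 -0.1518]
```

Run:
```python
from h import *
from cell import arm
c=arm.capture("wrist");cv2.imwrite("pics/w12.png",c["frame"])
s=arm.get_state();print(s["position"],s["gripper_width"],s["contact_force"])
```

```text
[0.5451 0.2423 0.0983] 0.007584654767202998 [-0.7057 -0.0861  6.3586]
```

View pics/w12.png

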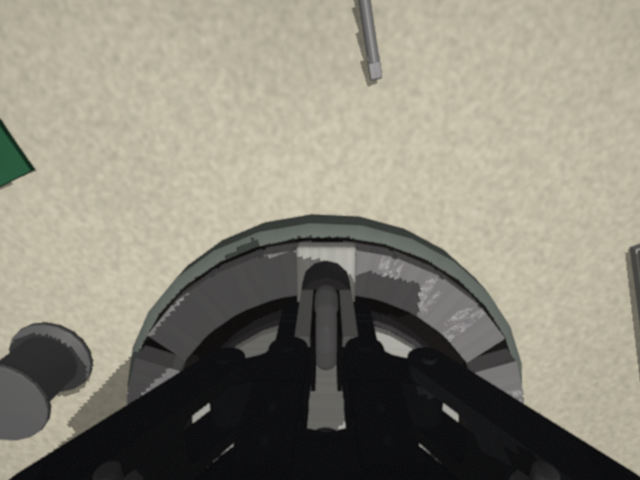

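Emit:
arm_command:
  series: [0,0,0,-2,0,0,0,0,-5,0,0,0,0,-8,0,0,0,0,-11,0,0,0,0,-12.5,0]

```text
time: 22.02
position: [0.5447, 0.2423, 0.1097]
tcp_rot: [-0.0, 0.984, -0.179, -0.0]
contact_force: [1.1, 3.8, -9.8]
gripper_width: 0.0076
```

Run:
```python
from h import *
from cell import arm
s=arm.get_state();go(s,[.5443,.2419,.095],-20.7);print(s["contact_force"],s["moment"])
c=arm.capture("wrist");cv2.imwrite("pics/w13.png",c["frame"])
```

```text
TCP [0.5447 0.2423 0.1097] yaw -20.67 tilt 0.04 shift [-0.2  0.5 14.7] turn 0.03 j6 0.76 t 22.02 w 7.6
[ 1.0763  3.8142 -9.8162] [ 0.6765 -0.2698 -0.0367]
```

View pics/w13.png

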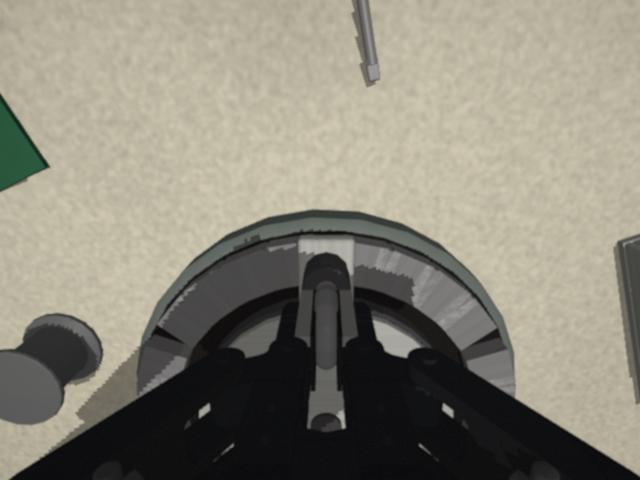

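Pulled about 11.5 mm, −9.8 N, consistent with the spring. Rotate 30°.

Emit:
arm_command:
  series: [0,-5.8,0.2,-0.8,-3,0,-17.2,1.4,-0.8,-9,0,-28.5,3.7,-0.8,-15,0,-39.4,7.3,-0.8,-21,0,-44.7,9.5,-0.8,-24]

```text
time: 22.7
position: [0.4989, 0.2493, 0.1105]
tcp_rot: [-0.0, 1.0, 0.03, -0.0]
contact_force: [0.5, 4.3, -9.3]
gripper_width: 0.0078
```

Run:
```python
from h import *
from cell import arm
s=arm.get_state();go(s,[.5443,.2419,.095],-20.7);print(s["contact_force"],s["moment"])
A=np.array([.5054,.139]);r=s["position"][:2]-A;print(np.linalg.norm(r),np.degrees(np.arctan2(r[1],r[0])))
c=arm.capture("wrist");cv2.imwrite("pics/w14.png",c["frame"])
```

```text
TCP [0.4989 0.2493 0.1105] yaw 3.47 tilt 0.04 shift [44.9 10.1 15.5] turn 24.17 j6 0.38 t 22.7 w 7.8
[ 0.4536  4.2755 -9.3117] [ 0.6321 -0.1244  0.0541]
0.11044161919280339 93.37356804331066
```

View pics/w14.png

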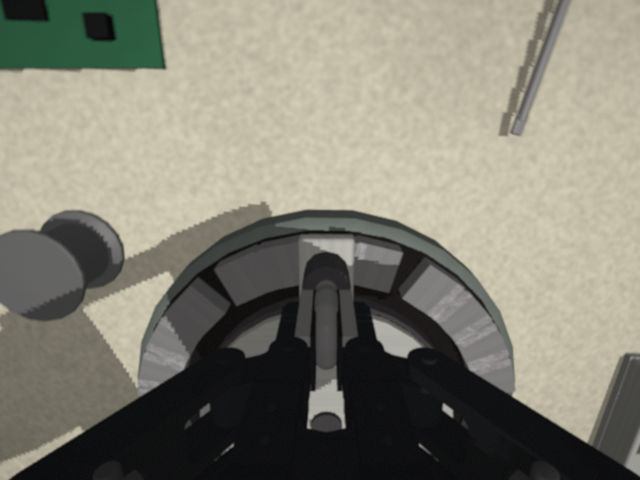

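The table follows (24°, radius 110 mm). Remaining 36°.

Emit:
arm_command:
  series: [0,-14.4,0.9,0,-7.5,0,-28.5,3.7,0,-15,0,-42.1,8.4,0,-22.5,0,-55,14.7,0,-30,0,-62.8,19.7,0,-34.8]

```text
time: 23.38
position: [0.437, 0.2255, 0.1106]
tcp_rot: [-0.0, 0.945, 0.328, -0.001]
contact_force: [-1.0, 4.0, -9.7]
gripper_width: 0.0075
```

Run:
```python
from h import *
from cell import arm
A=np.array([.5054,.139]);a=np.radians(68.97+60)
s=arm.get_state();go(s,[A[0]+.1103*np.cos(a),A[1]+.1103*np.sin(a),s["position"][2]],39.32);print(s["contact_force"],s["moment"])
r=s["position"][:2]-A;print(np.linalg.norm(r),np.degrees(np.arctan2(r[1],r[0])))
```

```text
TCP [0.437  0.2255 0.1106] yaw 38.28 tilt 0.1 shift [-1.2  0.   0. ] turn -1.04 j6 -0.22 t 23.38 w 7.5
[-1.0253  4.021  -9.6721] [0.7579 0.069  0.0602]
0.11029351213982554 128.35896051899462
```

Emit:
arm_command:
  series: [0,-1.4,0,0,-0.9,0,-1.4,0,0,-0.9,0,-1.4,0,0,-0.9]

```text
time: 23.75
position: [0.4362, 0.2248, 0.1105]
tcp_rot: [-0.0, 0.943, 0.333, -0.001]
contact_force: [-3.3, 3.5, -9.6]
gripper_width: 0.0077
```

Run:
```python
from h import *
from cell import arm
A=np.array([.5054,.139]);a=np.radians(68.97+60)
s=arm.get_state();go(s,[A[0]+.1103*np.cos(a),A[1]+.1103*np.sin(a),s["position"][2]],39.32);print(s["contact_force"],s["moment"])
r=s["position"][:2]-A;print(np.linalg.norm(r),np.degrees(np.arctan2(r[1],r[0])))
c=arm.capture("side");cv2.imwrite("pics/s15.png",cv2.resize(c["frame"][225:375,220:360],None,fx=4,fy=4,interpolation=cv2.INTER_CUBIC))
```

```text
TCP [0.4362 0.2248 0.1105] yaw 38.91 tilt 0.15 shift [-0.1 -0.1  0. ] turn -0.41 j6 -0.23 t 23.75 w 7.7
[-3.2604  3.4688 -9.6487] [0.8396 0.3443 0.0607]
0.11022588610246208 128.90858799872555
```

View pics/s15.png

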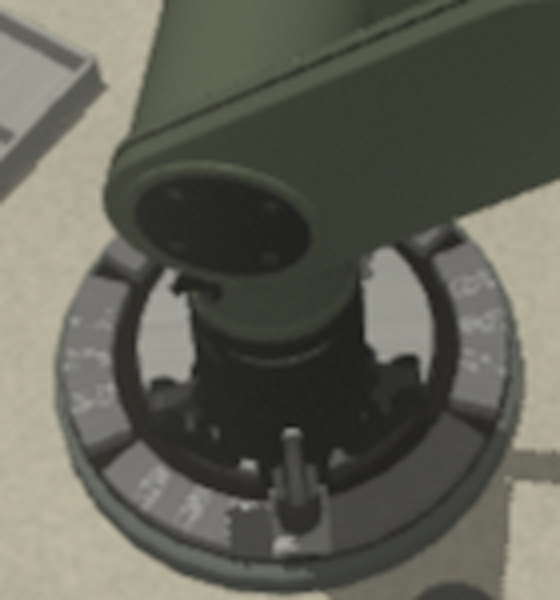

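The arm carries ring to the next notch. Lower the ring gently.

Emit:
arm_command:
  series: [0,0,0,2.5,-0.2,0,0,0,5,-0.2,0,0,0,8,-0.2,0,0,0,11,-0.2,0,0,0,12,-0.2]

```text
time: 24.42
position: [0.4362, 0.2248, 0.0987]
tcp_rot: [-0.0, 0.942, 0.335, -0.001]
contact_force: [-4.7, 3.4, -5.3]
gripper_width: 0.0073
```

Run:
```python
from h import *
from cell import arm
s=arm.get_state();go(s,[.436,.2247,.0982],39.32);print(s["contact_force"],s["moment"])
```

```text
TCP [0.4362 0.2248 0.0987] yaw 39.1 tilt 0.15 shift [-0.2 -0.1  0.5] turn -0.22 j6 -0.23 t 24.43 w 7.3
[-4.6519  3.4396 -5.3378] [ 0.6779  0.5327 -0.005 ]
```

Emit:
arm_command:
  series: [0,0,0,0.6,0,0,0,0,1.2,0,0,0,0,1.2,0]

```text
time: 24.8
position: [0.4365, 0.225, 0.0983]
tcp_rot: [-0.0, 0.942, 0.334, -0.001]
contact_force: [-4.6, 3.6, -1.1]
gripper_width: 0.0075
```

Emit:
arm_command:
  series: [0,0,0,0.8,0,0,0,0,0.8,0]

```text
time: 25.05
position: [0.4368, 0.2253, 0.0983]
tcp_rot: [-0.001, 0.943, 0.334, -0.0]
contact_force: [-5.2, 3.8, 3.4]
gripper_width: 0.0072
```

Home at z=0.0983, the same as when first gripped. Release and rise.

Emit:
arm_command:
  series: [12,0,0,0,0,25,0,0,0,0,40,0,0,0,0,45,0,0,0,0,45,0,0,-5,0]

```text
time: 25.68
position: [0.4369, 0.2246, 0.1016]
tcp_rot: [0.0, 0.942, 0.336, -0.001]
contact_force: [-0.1, -0.4, -0.0]
gripper_width: 0.0453
```

Emit:
arm_command:
  series: [45,0,0,-30,0,45,0,0,-80,0,45,0,-10,-130,0,45,0,-30,-160,0,45,0,-30,-160,0]

```text
time: 26.3
position: [0.4187, 0.2492, 0.2645]
tcp_rot: [-0.0, 0.942, 0.336, 0.003]
contact_force: [0.9, -0.2, -0.1]
gripper_width: 0.045
```

Run:
```python
from h import *
from cell import arm
s=arm.get_state();print(s["position"],s["contact_force"],s["time"])
c=arm.capture("wrist");cv2.imwrite("pics/w16.png",c["frame"])
c=arm.capture("side");cv2.imwrite("pics/s16.png",c["frame"])
c=arm.capture("top");cv2.imwrite("pics/t16.png",c["frame"])
```

```text
[0.4187 0.2492 0.2645] [ 0.8981 -0.214  -0.1157] 26.3
```

View pics/w16.png

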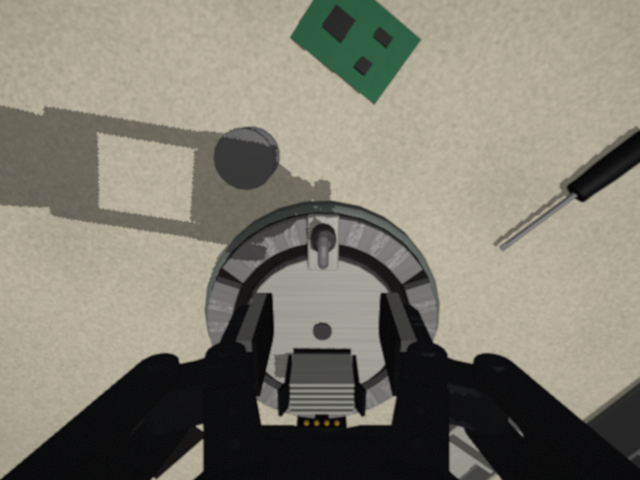

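View pics/s16.png

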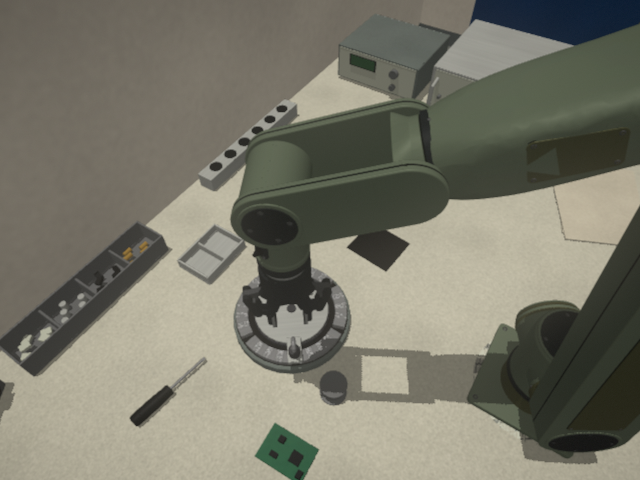

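View pics/t16.png

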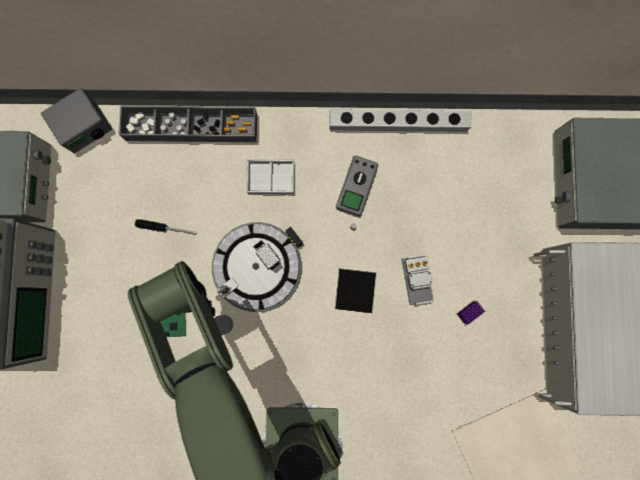

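Nest now faces the contact block with the module in it; the bystanders look unmoved. Checking the ring's height in side and top crops.

Run:
```python
from h import *
from cell import arm
s=cv2.imread("pics/s16.png");t=cv2.imread("pics/t16.png")
a=cv2.resize(s[325:370,270:320],None,fx=8,fy=8,interpolation=cv2.INTER_CUBIC)
b=cv2.resize(t[235:315,205:305],None,fx=4.5,fy=4.5,interpolation=cv2.INTER_CUBIC)
o=np.zeros((360,860,3),np.uint8);o[:360,:400]=a[:360];o[:360,405:855]=b[:360];
c=arm.capture("side");C=cam(c)
A=np.array([.5054,.139])
for th in(69.1,129.1):
  for z in (.1085,.1175):
    P=np.r_[A+.11*np.array([np.cos(np.radians(th)),np.sin(np.radians(th))]),z];q=proj(*C,P);print(th,z,q)
    if th>100: cv2.circle(o,tuple(int(v) for v in ((q[0]-270)*8,(q[1]-325)*8)),3,(0,0,255) if z<.11 else (0,255,0),1)
cv2.imwrite("pics/c16.png",o)
x=cv2.imread("pics/side0.png");cv2.imwrite("pics/c16b.png",cv2.resize(x[305:350,230:280],None,fx=8,fy=8,interpolation=cv2.INTER_CUBIC))
```

```text
69.1 0.1085 [245.1327 320.7236]
69.1 0.1175 [244.5443 318.5652]
129.1 0.1085 [294.1609 341.0207]
129.1 0.1175 [293.9403 338.9523]
```

View pics/c16.png

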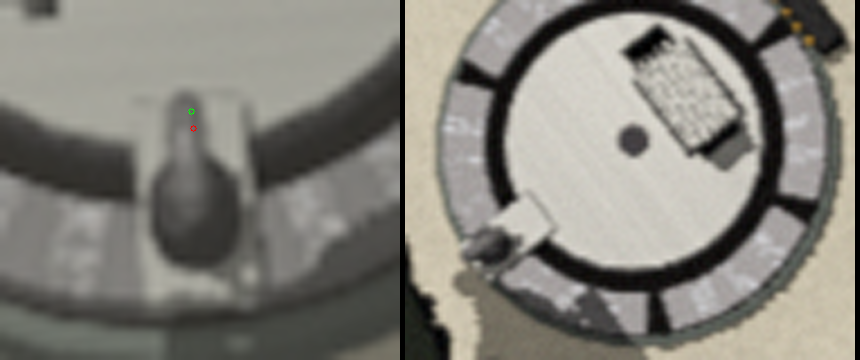

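View pics/c16b.png

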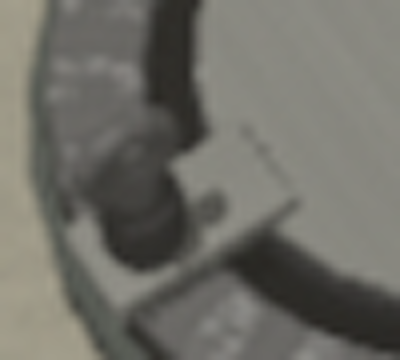

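Run:
```python
from h import *
from cell import arm
A=np.array([.5054,.139]);c,s_=.5,np.sqrt(3)/2
p=A+np.array([[c,-s_],[s_,c]])@(np.array([.5436,.2419])-A)
s=arm.get_state();go(s,[*p,.1998],39.45)
```

```text
TCP [0.4176 0.2474 0.2603] yaw 39.21 tilt 0.18 shift [-1.1 29.7 60.5] turn -0.24 j6 -0.17 t 26.5 w 45.2
```

Emit:
arm_command:
  series: [45,-1,15,30,0,45,-1,29.7,55,0,45,-1,29.7,60.5,0,45,-1,29.7,60.5,0,45,-1,29.7,60.5,0]

```text
time: 27.12
position: [0.4364, 0.2249, 0.202]
tcp_rot: [-0.0, 0.942, 0.336, 0.001]
contact_force: [0.4, 1.0, -0.3]
gripper_width: 0.0451
```

Run:
```python
from h import *
from cell import arm
s=arm.get_state();print(s["position"])
c=arm.capture("wrist");cv2.imwrite("pics/w17.png",c["frame"])
x=cv2.imread("pics/w11.png")
f=lambda i:cv2.resize(i[190:290,285:375],None,fx=4.4,fy=4.4,interpolation=cv2.INTER_CUBIC)
cv2.imwrite("pics/cmp.png",np.hstack([f(x),f(c["frame"])]))
```

```text
[0.4364 0.2249 0.202 ]
```

View pics/cmp.png

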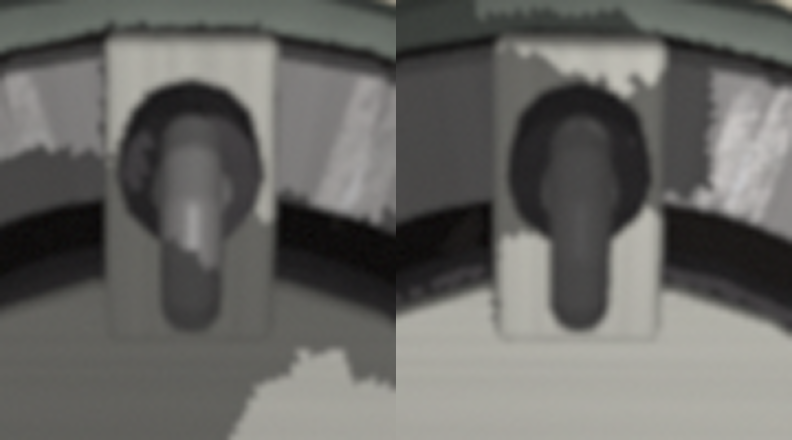

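The ring's outline is the same at start and end (tip at v=330 in both crops), so the ring is fully home. Rise and hand in.

Emit:
arm_command:
  series: [45,0,0,-40,0,45,0,0,-60,0,45,0,0,-60,0,45,0,0,-60,0]

```text
time: 27.68
position: [0.4355, 0.2244, 0.2607]
tcp_rot: [0.0, 0.942, 0.336, -0.0]
contact_force: [0.6, -0.2, -1.3]
gripper_width: 0.045
```

Run:
```python
from cell import arm
print(arm.close_job(), arm.get_state()["time"])
```

```text
the job is handed in; nothing more can be done
the job is handed in; nothing more can be done
```

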